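# Fetch the specimen pot from behind the bottles for weighing

## Robot

A 7-joint arm with a two-finger parallel gripper is mounted at the origin on the work surface. World frame = base frame: x ahead of the robot, y to its left, z up, the work surface at z = 0. Lengths are in m, angles in rad, forces in N, time in s.
With the tool pointing down it reaches from about 0.375 to 0.925 m from the base axis. Payload 3.1 kg.
Tool frame: the origin (TCP) lies at the very end of the fingers, on their centre line; the grasp point (between the pads) lies 19 mm behind it; z points along the fingers, y is the direction in which the jaws open and shut (so a half turn about z gives the same grasp; the last joint's range is limited). The gripper opens to 85 mm and grips with 20 to 120 N. Pads are 22 mm wide; open, the fingers measure 114 mm over their backs; the gripper's body (76 mm by 85 mm) begins 54 mm behind the grasp point. The pads swing forward as they close: fully open they stand 13 mm farther back than shut.
Start: joints at [1.13, 0.383, 0.044, 1.598, -0.018, 1.161, -0.05], TCP at [0.219, -0.612, 0.192] pointing down, gripper open.
Joint ranges: [-2.61, 2.61], [-0.41, 2.15], [-1.48, 1.57], [0, 2.5], [-1.57, 4.71], [0.05, 1.97], [-2.85, 2.85]. Speed limits (rad/s): [2.79, 2.79, 3.14, 3.14, 3.14, 3.14, 3.14].

## Interface

Orientations are given as a 3x3 rotation matrix whose columns are the frame's x, y, z axes.
In Python, from workcell import status, grab_frame, get_calibration, order gives the robot as it stands.
- The arm moves only by the shell command python3 -m pendant 'ROWS' [OPENING]. ROWS is JSON, a list of rows, each an object with "travel": the shift along the world's x, y, z in m, a list of three; "rot": the turn, a rotation vector about the world's x, y, z in degrees, a list of three. A call has 1 to 8 rows; each row shifts and turns the commanded pose from where the row before left it; what a row does not reach is not made up. A row lasts 1/10 s, in which the tool goes at most 50 mm and 8.59 degrees, less where a joint would pass 70% of its speed; a pose out of reach is approached as far as the arm can. A call with a gripper value outside its range is refused whole. OPENING is the finger opening in m, from 0 to 0.0854, set as the call begins (- or left out, the last holds). The fingers move at their own pace and stop on an object; the grip force is fixed at half the most. Time passes only in rows, so rows that do not move let the fingers close. It gives the time, the measured TCP pose, the force and the opening at its end, in the units of the state.
- status.state(): the state, without advancing time (a new reading comes with each control period).
- grab_frame(name): name is "side" or "top" or "wrist"; returns the picture (400x640x3 uint8, red, green, blue); there is no depth.
- get_calibration(name): a dict with "mtx" (3x3 intrinsics, pixels), "camera_from_world" (4x4, takes a point from world to camera coordinates); the wrist camera has in their place "T_tool_cam" (4x4, takes a point from camera to tool coordinates, whose origin is the TCP and whose axes are the flange's). Camera axes: x right, y up, looking along -z (the intrinsics and any distortion apply to the point x, -y, -z); pixel columns grow to the right and rows downward; lengths in m; the calibration is good to about 2 mm. A picture is of the moment at which its call begins: read the wrist's pose just before it. get_calibration takes no time and is no camera call.
- order.close_job(): hands the job in, once; it reports no verdict.
The state is a dict: "time": time; "qpos": joint angles; "joint_velocities": joint speeds; "effort": joint torques, N m; "position": TCP position; "ee_rot": TCP orientation; "contact_force": force on the tool from outside, world axes, zero at the start; "torque": the same for the moment, N m; "opening": opening from 0.0 (shut) to 1.0 (fully open).
Only numpy, scipy, OpenCV 4.12 (cv2) and the standard library are available. Lean on these libraries where they do the work, as an engineer would, in place of code of your own. Each camera call takes 0.05 s, during which the arm holds its last target.

## Task

The small specimen pot stands hemmed in on the grey rack by two bottles and a jar: first move all three of those into the steel side tray, then set the pot in the middle of the balance pan, and only then put each of the three back on the very ring of the rack where it stood at the start. Keep everything upright, set things down rather than drop them, and leave the flask and the dishes where they are.

Things in the scene. Friction and masses are not known exactly. Their poses are not given: they have to be found in the camera images.
- bottle: Loose tall round amber bottle, 130 mm high: body 54 mm diameter up to 82 mm, sloping shoulder, narrow neck, black cap 34 mm diameter from 102 to 130 mm height; take it by the cap. About 0.2 to 0.4 kg. Origin: centre of the underside; z up. Starts upright on one of the three outer rings of the rack; which one changes.
- square_bottle: Loose white square bottle, 114 mm high: body 54 x 54 mm with sides along its x and y, up to 80 mm, then a short neck and a round grey cap 36 mm diameter from 86 to 114 mm height; take it by the cap. About 0.15 to 0.3 kg. Origin: centre of the underside; z up. Starts upright on one of the three outer rings of the rack; which one changes. Its final yaw does not matter.
- jar: Loose squat clear glass jar, 72 mm high: body 62 mm diameter up to 46 mm, plain metal screw lid 58 mm diameter from 50 to 72 mm height; take it by the lid. About 0.15 to 0.3 kg. Origin: centre of the underside; z up. Starts upright on one of the three outer rings of the rack; which one changes.
- pot: Loose little specimen pot, 43 mm high: clear body 42 to 44 mm diameter, white lid 48 mm diameter from 29 to 43 mm height. About 0.05 kg. Origin: centre of the underside; z up. Starts upright on the middle back ring of the rack, with one of the three taller things to each side and one in front of it.
- rack: Fixed grey plastic rack, a flat tray 200 mm (its x) by 260 mm (its y), rim 16 mm high and 5 mm thick, floor top 5 mm above the table. Four equal thin white rings (75 mm diameter) are printed on the floor. Origin: centre of the underside; ring centres in its own frame (x, y) in mm: pot ring (35, 0), outer rings (35, 80), (35, -80) and (-50, 0); its -x side faces roughly to the robot.
- side_tray: Fixed open steel tray, empty, 300 mm (its x) by 140 mm (its y), walls 20 mm high and 4 mm thick, floor top 4 mm above the table. Origin: centre of the underside. Stands to the left or right of the rack, the balance on the other side. Room for the three things in a row along its x.
- balance: Fixed white laboratory balance: housing 170 mm wide with its top 44 mm above the table (display panel at its -x side up to 49 mm), round flat steel pan 120 mm diameter whose top is 55 mm above the table. Origin: on the table directly below the pan's centre; the housing reaches 150 mm towards its -x and 85 mm towards its +x.
- flask: Loose conical glass flask, 76 mm diameter at the foot, 108 mm high, standing behind the rack to one side. A bystander: leave it. Origin: centre of the underside; z up.
- dishes: Loose stack of four round culture dishes with whitish lids, 88 mm diameter, 58 mm high, standing behind the rack to the other side. A bystander: leave it. Origin: centre of the underside; z up.

How it is judged:
By the outcome, as a careful person would: the job done as asked, in the order asked, and still so for the second after the job is handed in, with the robot touching nothing.
It also fails if it takes over 131 s, if anything falls off the work surface, if the arm or the gripper's body presses on something with over 40 N, if the wrist force passes 120 N, or if a joint passes its speed limit or range.

## Working session

There is one attempt and no reset: what is moved stays moved. The work goes in short steps, Python scripts to look and compute and a shell command to move; the robot and the scene stay as the last step left them, time stands still between calls to the robot, and variables do not carry over. Pictures are saved under pics/ and viewed, and the job is handed in when it is done.

```bash
mkdir -p pics; ls; python3 - <<'E'
from workcell import status, grab_frame, get_calibration
import cv2, numpy as np
np.set_printoptions(precision=4,suppress=True)
s=status.state(); print({k:np.round(v,3).tolist() for k,v in s.items()})
for n in ("side","top","wrist"):
    im=grab_frame(n); cv2.imwrite(f"pics/{n}0.png",im[:,:,::-1]); print(n,get_calibration(n))
E
```

```text
pics
{'time': 0.0, 'qpos': [1.13, 0.384, 0.044, 1.6, -0.018, 1.161, -0.05], 'joint_velocities': [0.0, 0.001, 0.002, -0.001, -0.0, -0.001, 0.0], 'effort': [-0.0, -43.346, 1.025, -24.951, 0.011, 0.011, -0.0], 'position': [0.218, -0.611, 0.191], 'ee_rot': [[0.942, 0.336, -0.001], [0.336, -0.942, 0.002], [-0.0, -0.003, -1.0]], 'contact_force': [-0.155, -0.602, 0.419], 'torque': [-0.039, -0.063, 0.018], 'opening': 1.002}
side {'mtx': array([[520.3015,   0.    , 325.6242],
       [  0.    , 520.3015, 199.7597],
       [  0.    ,   0.    ,   1.    ]]), 'camera_from_world': array([[-0.9251, -0.3789, -0.0257,  0.5833],
       [ 0.1637, -0.4588,  0.8734, -0.135 ],
       [-0.3427,  0.8037,  0.4864, -0.9129],
       [ 0.    ,  0.    ,  0.    ,  1.    ]])}
top {'mtx': array([[372.8128,   0.    , 313.1887],
       [  0.    , 372.8128, 195.1056],
       [  0.    ,   0.    ,   1.    ]]), 'camera_from_world': array([[-0.0131, -0.9998,  0.0144,  0.0061],
       [ 0.9818, -0.0101,  0.1897, -0.5928],
       [-0.1895,  0.0166,  0.9817, -0.8167],
       [ 0.    ,  0.    ,  0.    ,  1.    ]])}
wrist {'mtx': array([[331.1698,   0.    , 322.6532],
       [  0.    , 331.1698, 199.6213],
       [  0.    ,   0.    ,   1.    ]]), 'T_tool_cam': array([[-0.0012,  0.9558,  0.2939,  0.0753],
       [ 1.    ,  0.0009,  0.0013, -0.0012],
       [ 0.001 ,  0.2939, -0.9558, -0.1825],
       [ 0.    ,  0.    ,  0.    ,  1.    ]])}
```

View pics/top0.png

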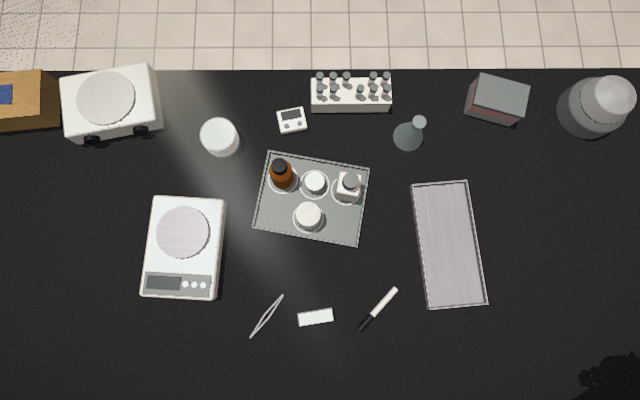

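View pics/side0.png

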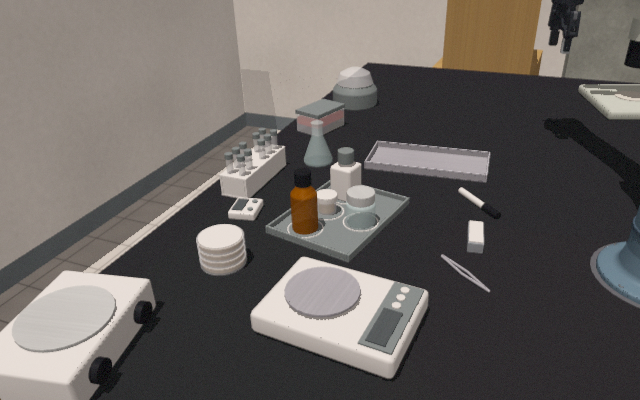

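Top view: amber bottle at (281,173), pot (314,184), square bottle (347,188), jar (308,216), tray around (449,244), pan (182,232). I'll zoom in to pick accurate points.

```bash
cat > h.py <<'E'
from workcell import status, grab_frame, get_calibration
import cv2, numpy as np
np.set_printoptions(precision=4,suppress=True)
def proj(n,P):
    c=get_calibration(n); M=c["camera_from_world"]; P=np.atleast_2d(P)
    q=P@M[:3,:3].T+M[:3,3]; q=q*[1,-1,-1]; q=q@c["mtx"].T; return q[:,:2]/q[:,2:]
def back(n,uv,z,cam=None):
    c=get_calibration(n); M=c["camera_from_world"] if cam is None else cam
    R=M[:3,:3];C=-R.T@M[:3,3]
    d=np.linalg.inv(c["mtx"])@[uv[0],uv[1],1]; d=R.T@(d*[1,-1,-1]); return C+d*(z-C[2])/d[2]
def wristcam():
    s=status.state(); T=np.eye(4);T[:3,:3]=s["ee_rot"];T[:3,3]=s["position"]
    return np.linalg.inv(T@get_calibration("wrist")["T_tool_cam"])
E
python3 - <<'E'
import cv2
im=cv2.imread("pics/top0.png")
cv2.imwrite("pics/rack4.png",cv2.resize(im[140:255,240:385],None,fx=5,fy=5,interpolation=cv2.INTER_CUBIC))
cv2.imwrite("pics/tray4.png",cv2.resize(im[170:320,400:500],None,fx=4,fy=4,interpolation=cv2.INTER_CUBIC))
cv2.imwrite("pics/bal4.png",cv2.resize(im[185:305,130:235],None,fx=4,fy=4,interpolation=cv2.INTER_CUBIC))
E
```

```text
(no output)
```

View pics/rack4.png

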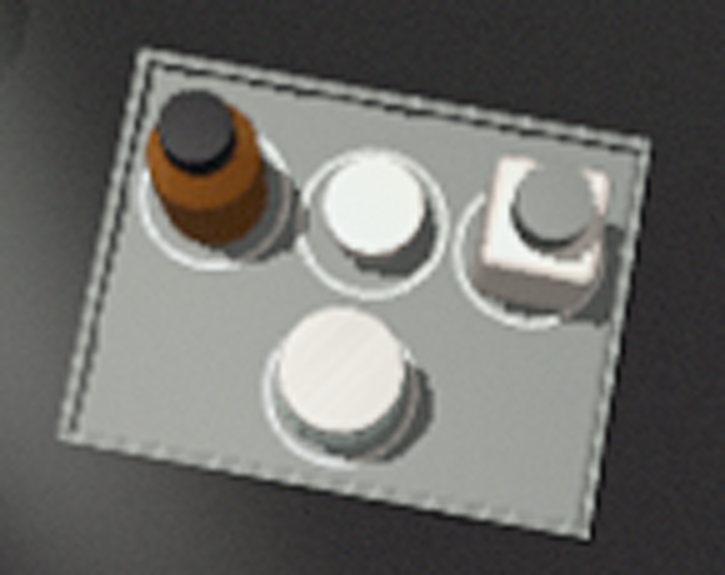

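View pics/tray4.png

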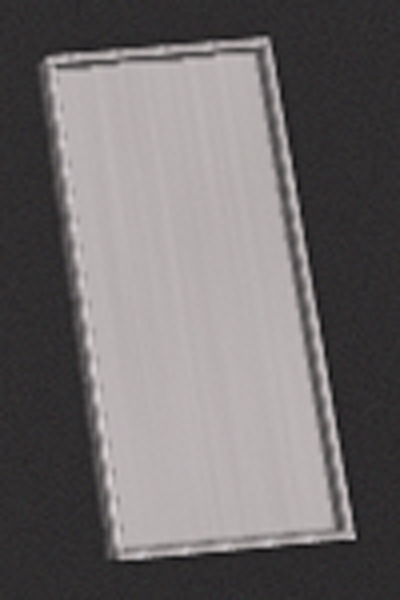

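View pics/bal4.png

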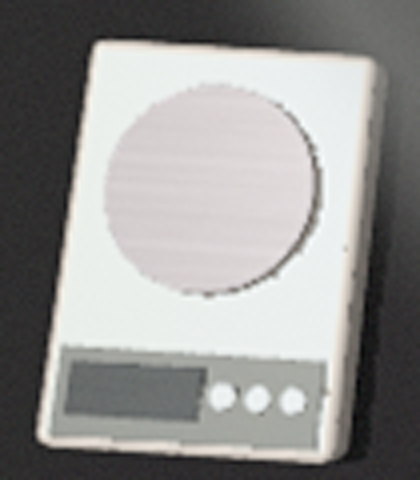

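```bash
python3 - <<'E'
from h import *
def c(p,ox,oy,k): return ((p[0]+.5)/k-.5+ox,(p[1]+.5)/k-.5+oy)
K=lambda p:c(p,240,140,5)
rk=np.array([back("top",K(p),.016)[:2] for p in [(145,50),(648,140),(587,537),(63,437)]])
mod=np.array([(.1,.13),(.1,-.13),(-.1,-.13),(-.1,.13)])
def fit(mod,w):
    a=mod-mod.mean(0);b=w-w.mean(0);U,S,V=np.linalg.svd(a.T@b);R=(V.T@U.T);t=w.mean(0)-R@mod.mean(0)
    print("yaw",np.degrees(np.arctan2(R[1,0],R[0,0])),"t",t,"res mm",1e3*(w-(mod@R.T+t)).round(4).tolist() if 0 else (1e3*(w-(mod@R.T+t))).round(1).tolist()); return R,t
R,t=fit(mod,rk)
for n,r,p in [("pot",(.035,0),(373,224)),("amber",(.035,.08),(217,200)),("sq",(.035,-.08),(529,252)),("jar",(-.05,0),(340,390))]:
    print(n,"rackfit",R@r+t,"ringpix",back("top",K(p),.005)[:2])
for n,p,z in [("pot",(374,204),.048),("jar",(342,369),.077),("sqcap",(557,200),.119),("ambcap",(197,126),.135)]:
    print(n,back("top",K(p),z)[:2])
T=lambda p:c(p,400,170,4)
tr=np.array([back("top",T(p),.02)[:2] for p in [(42,60),(270,40),(355,538),(113,557)]])
fit(np.array([(.15,.07),(.15,-.07),(-.15,-.07),(-.15,.07)]),tr)
B=lambda p:c(p,130,185,4)
print("pan",back("top",B((211,189)),.055))
print("bal dir",[back("top",B(p),.044)[:2] for p in [(97,42),(377,58)]])
print("dishes",back("top",(219,135),.058),"flask",back("top",(408,137),0.01))
E
```

```text
yaw -11.110778898123389 t [0.5961 0.002 ] res mm [[-1.2, -1.5], [-0.0, 2.6], [0.2, 1.5], [1.0, -2.5]]
pot rackfit [ 0.6304 -0.0047] ringpix [ 0.63   -0.0046]
amber rackfit [0.6458 0.0738] ringpix [0.6431 0.0733]
sq rackfit [ 0.615  -0.0832] ringpix [ 0.6149 -0.0822]
jar rackfit [0.547  0.0117] ringpix [0.5467 0.0127]
pot [ 0.6302 -0.0044]
jar [0.5468 0.0118]
sqcap [ 0.6146 -0.0832]
ambcap [0.6451 0.0734]
yaw 4.294550192274702 t [ 0.4812 -0.3235] res mm [[-1.8, 1.6], [-1.0, -1.4], [0.4, -1.4], [2.4, 1.2]]
pan [0.5104 0.3001 0.055 ]
bal dir [array([0.5991, 0.3753]), array([0.5878, 0.2102])]
dishes [0.7421 0.2238 0.058 ] flask [ 0.7506 -0.2461  0.01  ]
```

```bash
python3 -m pendant '[{"travel":[0,0,0.04],"rot":[0,0,-6.6]},{"travel":[0.02,0.03,0.02],"rot":[0,0,-6.5]},{"travel":[0.025,0.035,0.01],"rot":[0,0,-6.5]},{"travel":[0.028,0.036,0],"rot":[0,0,0]},{"travel":[0.028,0.036,0],"rot":[0,0,0]},{"travel":[0.028,0.036,0],"rot":[0,0,0]},{"travel":[0.028,0.036,0],"rot":[0,0,0]},{"travel":[0.028,0.036,0],"rot":[0,0,0]}]' 0.0854
```

```text
time: 0.95
position: [0.4041, -0.3654, 0.2617]
ee_rot: [[1.0, 0.001, -0.0], [0.001, -1.0, 0.0], [-0.0, -0.0, -1.0]]
contact_force: [1.2, -0.8, 0.5]
opening: 1.004
```

```bash
python3 -m pendant '[{"travel":[0.02,0.045,0],"rot":[0,0,0]},{"travel":[0.02,0.045,0],"rot":[0,0,0]},{"travel":[0.02,0.045,0],"rot":[0,0,0]},{"travel":[0.02,0.045,0],"rot":[0,0,0]},{"travel":[0.02,0.045,0],"rot":[0,0,0]},{"travel":[0.02,0.045,0],"rot":[0,0,0]},{"travel":[0.02,0.045,0],"rot":[0,0,0]},{"travel":[0.01,0.03,0],"rot":[0,0,0]}]' && python3 -m pendant '[{"travel":[0,0,0],"rot":[0,0,0]},{"travel":[0,0,0],"rot":[0,0,0]}]'
python3 - <<'E'
from h import *
im=grab_frame("wrist") if 0 else None
M=wristcam(); np.save("M1.npy",M); im=grab_frame("wrist"); cv2.imwrite("pics/w1.png",im[:,:,::-1])
E
```

```text
time: 1.75
position: [0.5543, -0.0172, 0.2618]
ee_rot: [[1.0, 0.006, 0.0], [0.006, -1.0, 0.002], [0.0, -0.002, -1.0]]
contact_force: [-0.1, 0.3, 0.1]
opening: 0.998
time: 1.95
position: [0.5532, -0.0214, 0.2615]
ee_rot: [[1.0, 0.003, -0.001], [0.003, -1.0, -0.0], [-0.001, 0.0, -1.0]]
contact_force: [0.2, -0.9, 0.4]
opening: 1.002
```

View pics/w1.png

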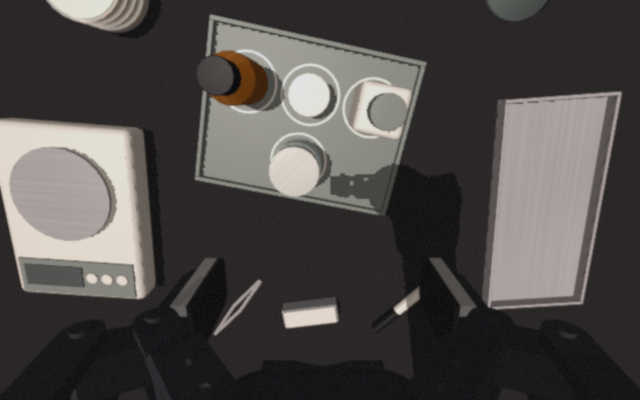

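Wrist view: pot ring (310,95), square cap (387,111), amber cap (219,76), jar lid (296,171), pan (60,193). Cross-check against the top camera.

```bash
python3 - <<'E'
from h import *
M=np.load("M1.npy")
for n,p,z in [("potlid",(309,95),.048),("potring",(310,95),.005),("jarlid",(296,171),.077),("sqcap",(388,111),.119),("ambcap",(216,76),.135),("pan",(60,194),.055),
 ("trayTL",(499,101),.02),("trayTR",(620,94),.02),("trayBR",(582,303),.02),("trayBL",(484,306),.02),("rTL",(211,16),.016),("rTR",(425,63),.016),("rBR",(384,214),.016),("rBL",(196,180),.016)]:
    print(n,back("wrist",p,z,M)[:2])
im=cv2.imread("pics/w1.png"); cv2.imwrite("pics/w1z.png",cv2.resize(im[5:220,180:440],None,fx=3,fy=2.75,interpolation=cv2.INTER_CUBIC))
E
```

```text
potlid [ 0.6307 -0.0041]
potring [ 0.631  -0.0036]
jarlid [0.5487 0.0103]
sqcap [ 0.616  -0.0817]
ambcap [0.6459 0.0737]
pan [0.5146 0.3014]
trayTL [ 0.6244 -0.2359]
trayTR [ 0.6329 -0.3821]
trayBR [ 0.3378 -0.4046]
trayBL [ 0.3323 -0.2602]
rTL [0.7177 0.1095]
rTR [ 0.6678 -0.1423]
rBR [ 0.4756 -0.104 ]
rBL [0.523  0.1484]
```

View pics/w1z.png

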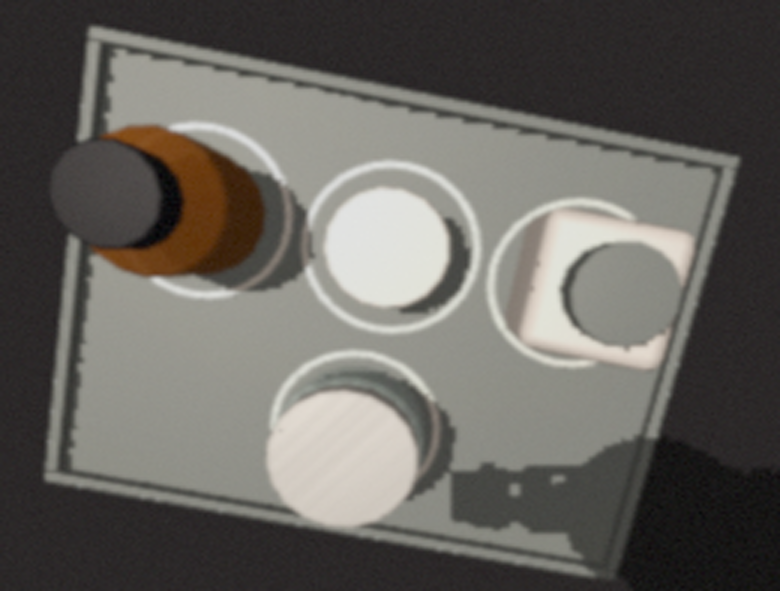

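```bash
python3 -m pendant '[{"travel":[0.021,-0.020,0],"rot":[0,0,0]},{"travel":[0.025,-0.025,0],"rot":[0,0,0]},{"travel":[0.016,-0.016,-0.02],"rot":[0,0,0]},{"travel":[0,0,-0.03],"rot":[0,0,0]},{"travel":[0,0,-0.03],"rot":[0,0,0]},{"travel":[0,0,-0.02],"rot":[0,0,0]},{"travel":[0,0,0],"rot":[0,0,0]},{"travel":[0,0,0],"rot":[0,0,0]}]'
```

```text
time: 2.8
position: [0.615, -0.0854, 0.162]
ee_rot: [[1.0, -0.002, -0.001], [-0.002, -1.0, -0.001], [-0.001, 0.001, -1.0]]
contact_force: [0.5, 0.4, 0.2]
opening: 1.0
```

```bash
python3 -m pendant '[{"travel":[0,0.0025,-0.02],"rot":[0,0,0]},{"travel":[0,0,-0.025],"rot":[0,0,0]},{"travel":[0,0,-0.02],"rot":[0,0,0]},{"travel":[0,0,-0.010],"rot":[0,0,0]},{"travel":[0,0,0],"rot":[0,0,0]},{"travel":[0,0,0],"rot":[0,0,0]}]'
```

```text
time: 3.4
position: [0.6168, -0.0811, 0.0886]
ee_rot: [[1.0, 0.0, 0.003], [0.0, -1.0, -0.0], [0.003, 0.0, -1.0]]
contact_force: [0.9, -0.4, 1.2]
opening: 0.998
```

```bash
python3 - <<'E'
from h import *
M=wristcam(); im=grab_frame("wrist"); cv2.imwrite("pics/w2.png",im[:,:,::-1])
im=grab_frame("side"); cv2.imwrite("pics/s2.png",im[:,:,::-1])
E
```

```text
(no output)
```

View pics/w2.png

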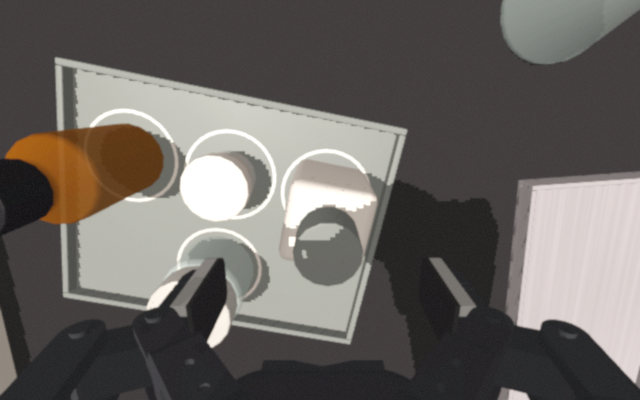

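View pics/s2.png

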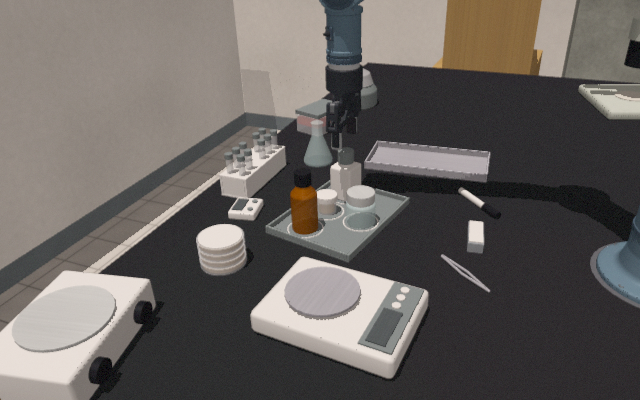

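Wrist: cap top circle at about (328,247), finger pads at x≈215 and ≈440 (midpoint 328), so it is well centred. I'll check x numerically.

```bash
python3 - <<'E'
from h import *
M=wristcam(); print(status.state()["position"]);print(back("wrist",(328,247),.119,M))
for n,p,z in [("ambtop",(10,196),.135),("potlid",(216,187),.048)]: print(n,back("wrist",p,z,M))
E
python3 -m pendant '[{"travel":[0,0,0],"rot":[0,0,0]},{"travel":[0,0,0],"rot":[0,0,0]},{"travel":[0,0,0],"rot":[0,0,0]},{"travel":[0,0,0],"rot":[0,0,0]},{"travel":[0,0,0],"rot":[0,0,0]},{"travel":[0,0,0],"rot":[0,0,0]}]' 0.02
```

```text
[ 0.6172 -0.0809  0.089 ]
[ 0.62   -0.0821  0.119 ]
ambtop [0.6515 0.055  0.135 ]
potlid [ 0.6326 -0.005   0.048 ]
time: 4.1
position: [0.6154, -0.0806, 0.0869]
ee_rot: [[1.0, 0.001, -0.0], [0.001, -1.0, 0.0], [-0.0, -0.0, -1.0]]
contact_force: [-0.0, -0.8, -0.0]
opening: 0.233
```

```bash
python3 - <<'E'
from h import *
im=grab_frame("wrist"); cv2.imwrite("pics/w3.png",im[:,:,::-1])
im=grab_frame("side"); cv2.imwrite("pics/s3.png",cv2.resize(im[60:260,240:500,::-1],None,fx=3,fy=3))
E
```

```text
(no output)
```

View pics/w3.png

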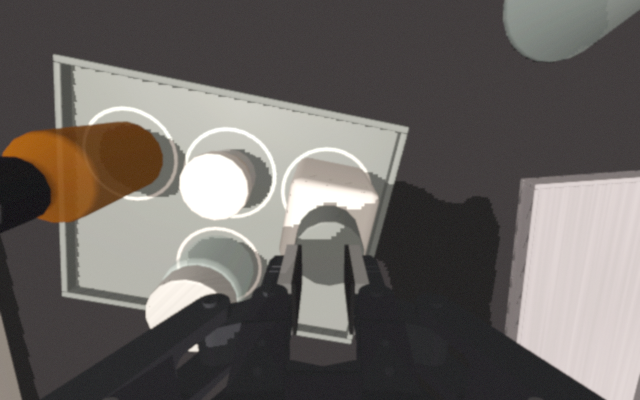

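View pics/s3.png

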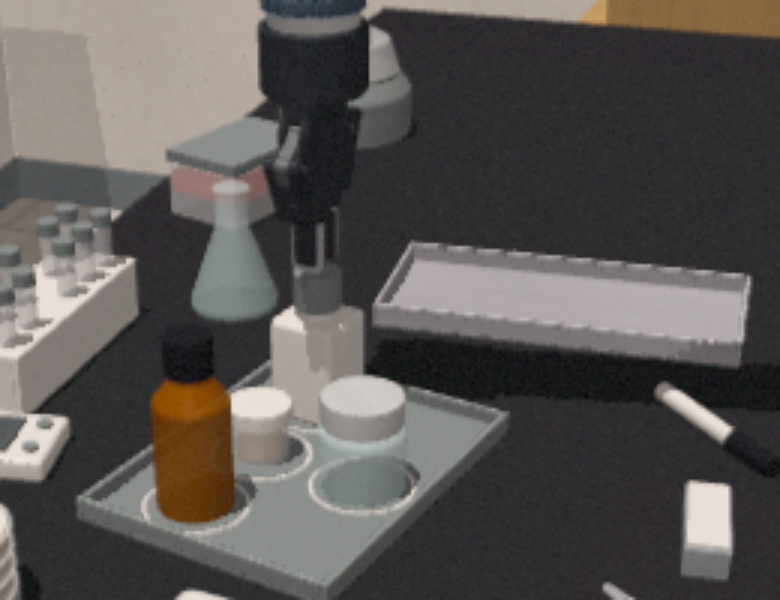

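```bash
python3 - <<'E'
from h import *
for p in [(.6154,-.0806,.087),(.6154,-.0806,.119),(.615,-.0827,.119),(.615,-.0827,.005),(.59,-.0806,.087),(.6154,-.0806,.142)]: q=proj("side",p)[0]; print(p,q,(q-[240,60])*3)
im=grab_frame("top"); cv2.imwrite("pics/t3.png",cv2.resize(im[140:255,240:385,::-1],None,fx=5,fy=5))
E
```

```text
(0.6154, -0.0806, 0.087) [344.8288 164.0445] [314.4864 312.1335]
(0.6154, -0.0806, 0.119) [344.715  150.6929] [314.145  272.0788]
(0.615, -0.0827, 0.119) [345.2245 150.3475] [315.6736 271.0426]
(0.615, -0.0827, 0.005) [345.592  196.2693] [316.7761 408.8078]
(0.59, -0.0806, 0.087) [355.7225 165.6725] [347.1675 317.0176]
(0.6154, -0.0806, 0.142) [344.6312 140.8672] [313.8937 242.6015]
```

View pics/t3.png

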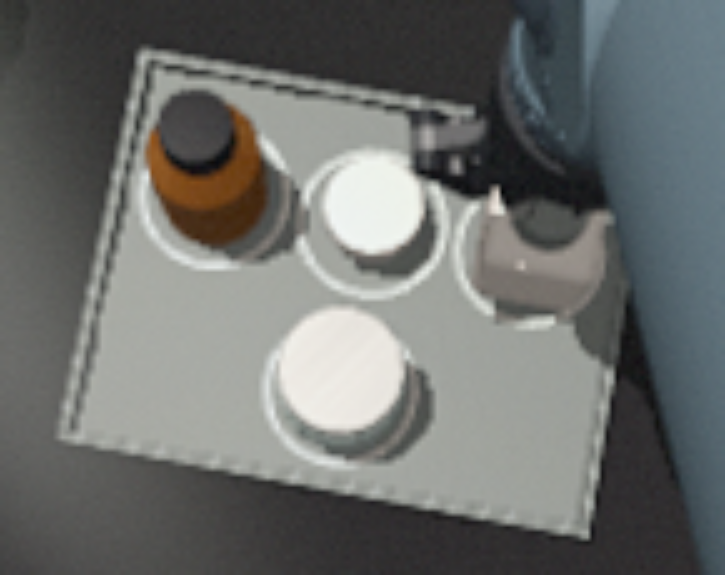

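```bash
python3 - <<'E'
from h import *
c=get_calibration("wrist");T=np.linalg.inv(c["T_tool_cam"])
for p in [(0,.01,0),(0,-.01,0),(0,.01,-.019),(0,.01,-.035),(0,-.01,-.035),(.011,.01,0),(.011,.01,-.035),(-.011,.01,0),(0,.0125,-.035)]:
    q=(T[:3,:3]@p+T[:3,3])*[1,-1,-1]; q=c["mtx"]@q; print(p,q[:2]/q[2])
im=cv2.imread("pics/w3.png"); cv2.imwrite("pics/w3z.png",cv2.resize(im[200:380,240:420],None,fx=3.3,fy=3.3,interpolation=cv2.INTER_CUBIC))
E
```

```text
(0, 0.01, 0) [342.0146 229.6788]
(0, -0.01, 0) [308.2917 229.7066]
(0, 0.01, -0.019) [343.9563 243.1273]
(0, 0.01, -0.035) [345.9272 256.7773]
(0, -0.01, -0.035) [305.2818 256.8069]
(0.011, 0.01, 0) [342.3155 212.1577]
(0.011, 0.01, -0.035) [346.3704 236.1356]
(-0.011, 0.01, 0) [341.7235 246.6318]
(0, 0.0125, -0.035) [351.0087 256.7736]
```

View pics/w3z.png

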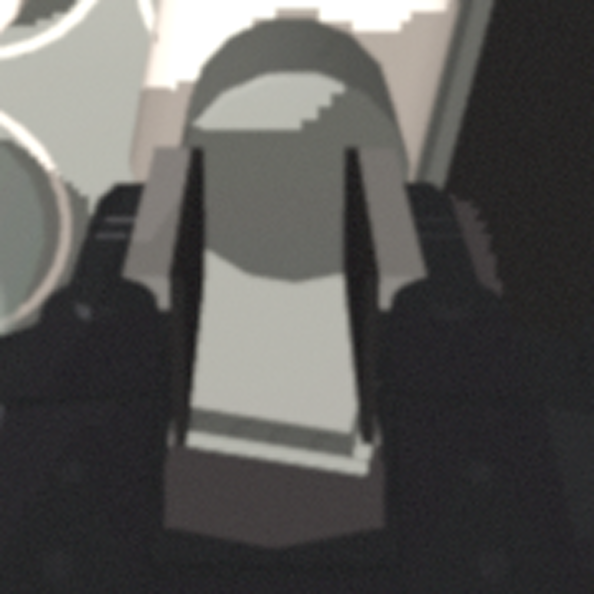

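The fingers closed on air. Side view shows their tips at about z=0.122, right at the cap's top (318,268 in the crop), while the state says TCP z=0.087. So the tips sit some 35–40 mm behind the reported TCP. I'll reopen, check the offset on an open-space view, and go lower.

```bash
python3 -m pendant '[{"travel":[0,-0.002,0],"rot":[0,0,0]},{"travel":[0,0,0],"rot":[0,0,0]},{"travel":[0,0,0],"rot":[0,0,0]},{"travel":[0,0,0],"rot":[0,0,0]},{"travel":[0,0,-0.01],"rot":[0,0,0]},{"travel":[0,0,-0.015],"rot":[0,0,0]},{"travel":[0,0,-0.010],"rot":[0,0,0]},{"travel":[0,0,0],"rot":[0,0,0]}]' 0.0854
python3 - <<'E'
from h import *
im=grab_frame("wrist"); cv2.imwrite("pics/w4.png",im[:,:,::-1])
im=grab_frame("side"); cv2.imwrite("pics/s4.png",cv2.resize(im[90:230,260:440,::-1],None,fx=4,fy=4))
E
```

```text
time: 5.05
position: [0.6127, -0.0825, 0.0487]
ee_rot: [[1.0, 0.001, -0.006], [0.001, -1.0, 0.001], [-0.006, -0.001, -1.0]]
contact_force: [-0.5, -0.1, -0.7]
opening: 1.004
```

View pics/w4.png

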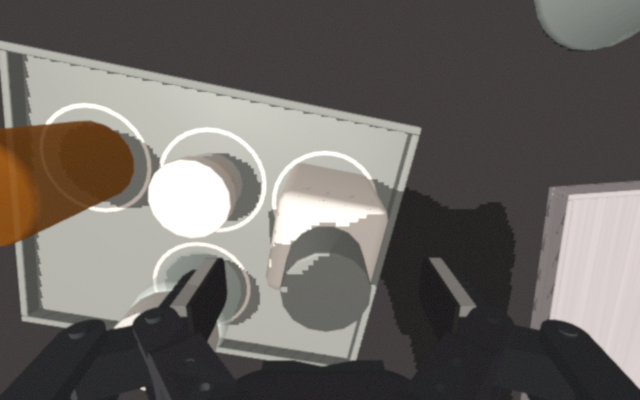

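View pics/s4.png

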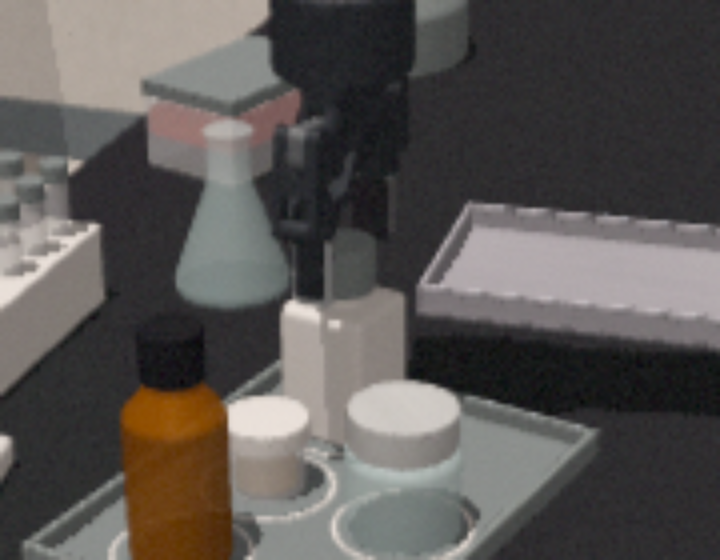

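```bash
python3 - <<'E'
from h import *
for z in (.08,.09,.1,.11): print(z,proj("side",(.6127,-.040,z))[0],proj("side",(.6127,-.0827,z))[0])
E
python3 -m pendant '[{"travel":[0,0,0],"rot":[0,0,0]},{"travel":[0,0,0],"rot":[0,0,0]},{"travel":[0,0,0],"rot":[0,0,0]},{"travel":[0,0,0],"rot":[0,0,0]},{"travel":[0,0,0],"rot":[0,0,0]},{"travel":[0,0,0],"rot":[0,0,0]}]' 0.02
```

```text
0.08 [339.4242 174.8179] [346.33   166.7029]
0.09 [339.3643 170.6197] [346.3013 162.596 ]
0.1 [339.3039 166.3845] [346.2723 158.454 ]
0.11 [339.243 162.112] [346.2431 154.2766]
time: 5.75
position: [0.6164, -0.0831, 0.0528]
ee_rot: [[1.0, 0.001, 0.002], [0.001, -1.0, -0.001], [0.002, 0.001, -1.0]]
contact_force: [-0.3, -0.7, 2.6]
opening: 0.404
```

```bash
python3 -m pendant '[{"travel":[0,0,0.006],"rot":[0,0,0]},{"travel":[0,0,0.016],"rot":[0,0,0]},{"travel":[0,0,0.025],"rot":[0,0,0]},{"travel":[0,0,0.02],"rot":[0,0,0]},{"travel":[-0.0025,-0.013,0.008],"rot":[0,0,0]},{"travel":[-0.005,-0.025,0.005],"rot":[0,0,0]},{"travel":[-0.006,-0.035,0],"rot":[0,0,0]},{"travel":[-0.006,-0.035,0],"rot":[0,0,0]}]' && python3 -m pendant '[{"travel":[-0.006,-0.035,0],"rot":[0,0,0]},{"travel":[-0.006,-0.035,0],"rot":[0,0,0]},{"travel":[-0.006,-0.03,0],"rot":[0,0,0]},{"travel":[-0.004,-0.018,0],"rot":[0,0,0]},{"travel":[-0.001,-0.007,-0.01],"rot":[0,0,0]},{"travel":[0,0,-0.02],"rot":[0,0,0]},{"travel":[0,0,-0.01],"rot":[0,0,0]},{"travel":[0,0,0],"rot":[0,0,0]}]'
```

```text
time: 6.55
position: [0.595, -0.1922, 0.1321]
ee_rot: [[1.0, 0.002, -0.001], [0.002, -1.0, -0.0], [-0.001, 0.0, -1.0]]
contact_force: [-0.1, 0.0, -1.7]
opening: 0.4
time: 7.35
position: [0.5714, -0.3123, 0.0889]
ee_rot: [[1.0, 0.004, -0.005], [0.004, -1.0, 0.004], [-0.005, -0.004, -1.0]]
contact_force: [-1.2, 1.0, -1.9]
opening: 0.404
```

```bash
python3 - <<'E'
from h import *
s=status.state();print(s["position"],s["opening"])
im=grab_frame("side"); cv2.imwrite("pics/s5.png",cv2.resize(im[60:240,260:500,::-1],None,fx=3,fy=3))
E
```

```text
[ 0.5714 -0.3123  0.0889] 0.40432400381130923
```

View pics/s5.png

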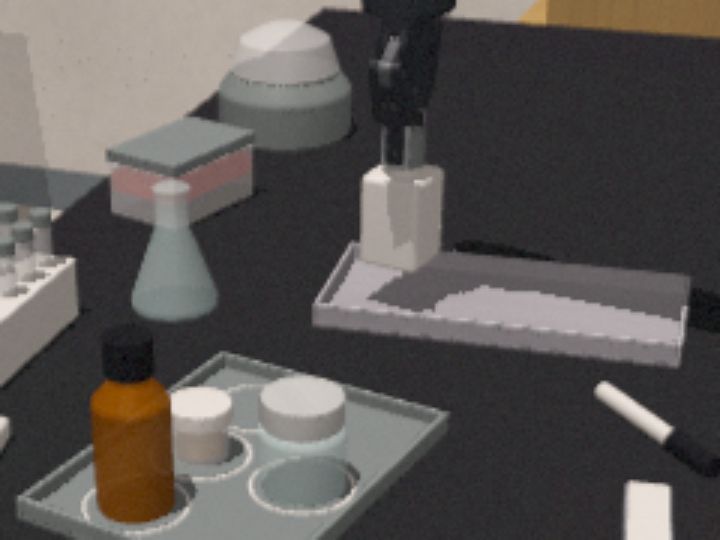

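```bash
python3 -m pendant '[{"travel":[0,-0.002,-0.012],"rot":[0,0,0]},{"travel":[0,0,-0.012],"rot":[0,0,0]},{"travel":[0,0,-0.007],"rot":[0,0,0]},{"travel":[0,0,-0.004],"rot":[0,0,0]},{"travel":[0,0,-0.002],"rot":[0,0,0]},{"travel":[0,0,-0.001],"rot":[0,0,0]},{"travel":[0,0,0],"rot":[0,0,0]}]'
```

```text
time: 8.1
position: [0.5732, -0.3178, 0.0542]
ee_rot: [[1.0, 0.001, 0.0], [0.001, -1.0, -0.0], [0.0, 0.0, -1.0]]
contact_force: [0.6, -0.7, -1.6]
opening: 0.407
```

```bash
python3 -m pendant '[{"travel":[0,0,-0.001],"rot":[0,0,0]},{"travel":[0,0,-0.001],"rot":[0,0,0]},{"travel":[0,0,0],"rot":[0,0,0]}]'; python3 -m pendant '[{"travel":[0,0,-0.001],"rot":[0,0,0]},{"travel":[0,0,0],"rot":[0,0,0]}]'
```

```text
time: 8.4
position: [0.573, -0.3177, 0.052]
ee_rot: [[1.0, 0.001, 0.0], [0.001, -1.0, 0.0], [0.0, -0.0, -1.0]]
contact_force: [0.1, 0.0, -1.5]
opening: 0.404
time: 8.6
position: [0.5733, -0.3178, 0.0519]
ee_rot: [[1.0, 0.001, 0.0], [0.001, -1.0, -0.0], [0.0, 0.0, -1.0]]
contact_force: [-0.9, 1.1, 3.3]
opening: 0.401
```

```bash
python3 -m pendant '[{"travel":[0,0,0],"rot":[0,0,0]},{"travel":[0,0,0],"rot":[0,0,0]},{"travel":[0,0,0],"rot":[0,0,0]},{"travel":[0,0,0],"rot":[0,0,0]},{"travel":[0,0,0.015],"rot":[0,0,0]},{"travel":[0,0,0.03],"rot":[0,0,0]},{"travel":[0,0,0.03],"rot":[0,0,0]},{"travel":[0.003,0.016,0.025],"rot":[0,0,0]}]' 0.0854; python3 -m pendant '[{"travel":[0.005,0.03,0],"rot":[0,0,0]},{"travel":[0.008,0.045,0],"rot":[0,0,0]},{"travel":[0.008,0.045,0],"rot":[0,0,0]},{"travel":[0.008,0.045,0],"rot":[0,0,0]},{"travel":[0.008,0.045,0],"rot":[0,0,0]},{"travel":[0.008,0.045,0],"rot":[0,0,0]},{"travel":[0.008,0.045,0],"rot":[0,0,0]},{"travel":[0.008,0.04,0],"rot":[0,0,0]}]';  python3 -m pendant '[{"travel":[0.006,0.025,0],"rot":[0,0,0]},{"travel":[0.002,0.01,-0.01],"rot":[0,0,0]},{"travel":[0,0,-0.015],"rot":[0,0,0]},{"travel":[0,0,-0.005],"rot":[0,0,0]},{"travel":[0,0,0],"rot":[0,0,0]}]'
python3 - <<'E'
from h import *
M=wristcam();np.save("M6.npy",M);print(status.state()["position"])
im=grab_frame("wrist"); cv2.imwrite("pics/w6.png",im[:,:,::-1])
im=grab_frame("side"); cv2.imwrite("pics/s6.png",cv2.resize(im[60:260,240:500,::-1],None,fx=3,fy=3))
E
```

```text
time: 9.4
position: [0.5756, -0.3058, 0.154]
ee_rot: [[1.0, -0.004, 0.002], [-0.004, -1.0, -0.004], [0.002, 0.004, -1.0]]
contact_force: [-0.2, -0.7, 1.2]
opening: 1.006
time: 10.2
position: [0.6375, 0.0413, 0.1526]
ee_rot: [[1.0, 0.002, 0.002], [0.002, -1.0, 0.001], [0.002, -0.001, -1.0]]
contact_force: [0.6, 0.2, 0.4]
opening: 0.999
time: 10.7
position: [0.6432, 0.0691, 0.1184]
ee_rot: [[1.0, -0.004, -0.005], [-0.004, -1.0, -0.003], [-0.005, 0.003, -1.0]]
contact_force: [-0.5, -0.0, -0.6]
opening: 1.0
[0.6432 0.0691 0.1184]
```

View pics/w6.png

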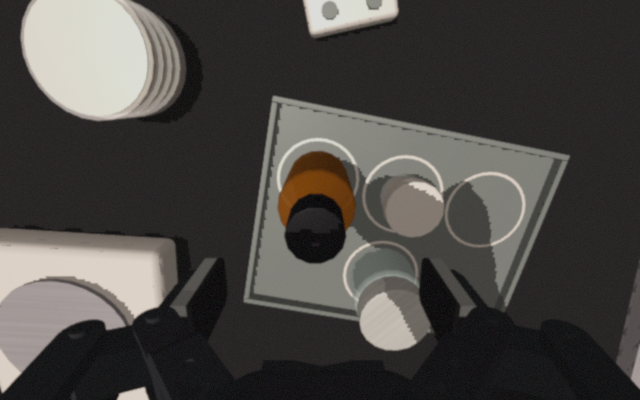

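View pics/s6.png

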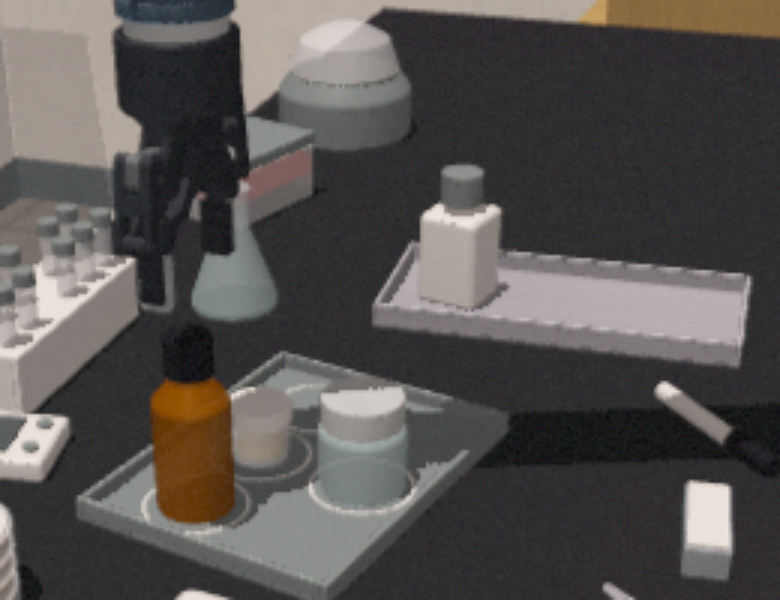

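```bash
python3 - <<'E'
from h import *
print(back("wrist",(316,230),.135,np.load("M6.npy")), back("wrist",(412,207),.048,np.load("M6.npy")))
E
python3 -m pendant '[{"travel":[0.0015,0.0035,-0.01],"rot":[0,0,0]},{"travel":[0,0,-0.02],"rot":[0,0,0]},{"travel":[0,0,-0.014],"rot":[0,0,0]},{"travel":[0,0,-0.006],"rot":[0,0,0]},{"travel":[0,0,0],"rot":[0,0,0]},{"travel":[0,0,0],"rot":[0,0,0]}]'
```

```text
[0.65   0.0742 0.135 ] [ 0.6333 -0.0014  0.048 ]
time: 11.4
position: [0.6469, 0.0769, 0.0713]
ee_rot: [[1.0, 0.001, 0.001], [0.001, -1.0, 0.0], [0.001, -0.0, -1.0]]
contact_force: [0.9, -0.1, 0.3]
opening: 1.004
```

```bash
python3 -m pendant '[{"travel":[0,-0.002,-0.002],"rot":[0,0,0]},{"travel":[0,0,0],"rot":[0,0,0]}]'; python3 -m pendant '[{"travel":[0,0,0],"rot":[0,0,0]},{"travel":[0,0,0],"rot":[0,0,0]},{"travel":[0,0,0],"rot":[0,0,0]},{"travel":[0,0,0],"rot":[0,0,0]},{"travel":[0,0,0],"rot":[0,0,0]},{"travel":[0,0,0],"rot":[0,0,0]}]' 0.02
python3 - <<'E'
from h import *
im=grab_frame("side"); cv2.imwrite("pics/s7.png",cv2.resize(im[60:260,240:500,::-1],None,fx=3,fy=3))
E
```

```text
time: 11.6
position: [0.6471, 0.0743, 0.0696]
ee_rot: [[1.0, 0.0, 0.001], [0.0, -1.0, -0.0], [0.001, 0.0, -1.0]]
contact_force: [0.0, -0.6, -0.1]
opening: 1.002
time: 12.2
position: [0.647, 0.0746, 0.0694]
ee_rot: [[1.0, 0.001, 0.001], [0.001, -1.0, -0.0], [0.001, 0.0, -1.0]]
contact_force: [-0.1, -1.7, 1.9]
opening: 0.38
```

View pics/s7.png

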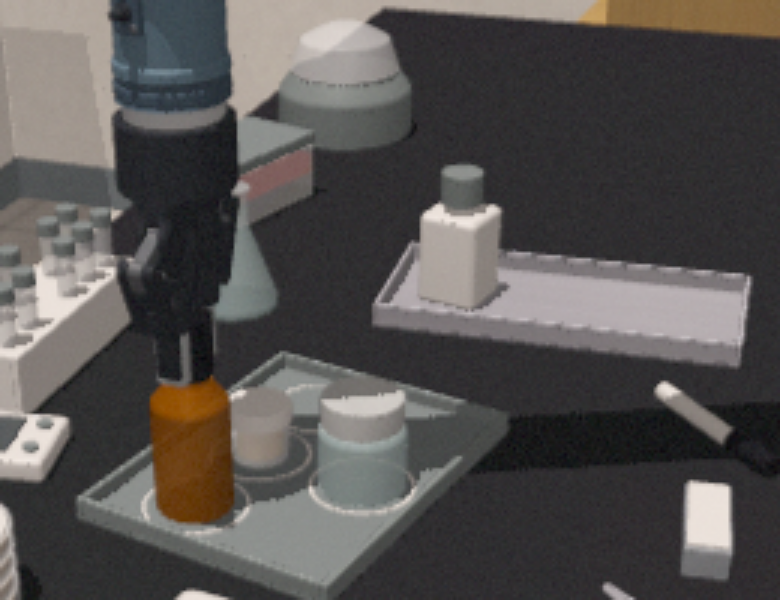

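```bash
python3 -m pendant '[{"travel":[0,0,0.006],"rot":[0,0,0]},{"travel":[0,0,0.016],"rot":[0,0,0]},{"travel":[0,0,0.025],"rot":[0,0,0]},{"travel":[0,0,0.025],"rot":[0,0,0]},{"travel":[-0.006,-0.012,0.013],"rot":[0,0,0]},{"travel":[-0.012,-0.024,0.005],"rot":[0,0,0]},{"travel":[-0.015,-0.032,0],"rot":[0,0,0]},{"travel":[-0.015,-0.032,0],"rot":[0,0,0]}]' && python3 -m pendant '[{"travel":[-0.015,-0.034,0],"rot":[0,0,0]},{"travel":[-0.015,-0.034,0],"rot":[0,0,0]},{"travel":[-0.015,-0.034,0],"rot":[0,0,0]},{"travel":[-0.015,-0.034,0],"rot":[0,0,0]},{"travel":[-0.015,-0.034,0],"rot":[0,0,0]},{"travel":[-0.014,-0.034,0],"rot":[0,0,0]},{"travel":[-0.013,-0.034,0],"rot":[0,0,0]},{"travel":[-0.010,-0.030,0],"rot":[0,0,0]}]' && python3 -m pendant '[{"travel":[-0.005,-0.020,0],"rot":[0,0,0]},{"travel":[-0.003,-0.009,-0.010],"rot":[0,0,0]},{"travel":[0,0,-0.02],"rot":[0,0,0]},{"travel":[0,0,-0.02],"rot":[0,0,0]},{"travel":[0,0,-0.01],"rot":[0,0,0]},{"travel":[0,0,0],"rot":[0,0,0]}]'
```

```text
time: 13.05
position: [0.5971, -0.0267, 0.1593]
ee_rot: [[1.0, 0.002, -0.0], [0.002, -1.0, -0.001], [-0.0, 0.001, -1.0]]
contact_force: [0.7, -1.2, -3.5]
opening: 0.375
time: 13.85
position: [0.4836, -0.2957, 0.159]
ee_rot: [[1.0, -0.001, -0.002], [-0.001, -1.0, -0.0], [-0.002, 0.0, -1.0]]
contact_force: [0.4, -0.2, -2.5]
opening: 0.377
time: 14.45
position: [0.4765, -0.32, 0.0965]
ee_rot: [[1.0, 0.002, -0.005], [0.002, -1.0, 0.004], [-0.005, -0.004, -1.0]]
contact_force: [-0.5, -0.4, -4.0]
opening: 0.376
```

```bash
python3 -m pendant '[{"travel":[0.002,0,-0.010],"rot":[0,0,0]},{"travel":[0,0,-0.01],"rot":[0,0,0]},{"travel":[0,0,-0.006],"rot":[0,0,0]},{"travel":[0,0,-0.003],"rot":[0,0,0]},{"travel":[0,0,0],"rot":[0,0,0]}]'; python3 -m pendant '[{"travel":[0,0,-0.001],"rot":[0,0,0]},{"travel":[0,0,0],"rot":[0,0,0]}]'
```

```text
time: 14.95
position: [0.4801, -0.322, 0.0694]
ee_rot: [[1.0, 0.001, -0.001], [0.001, -1.0, 0.001], [-0.001, -0.001, -1.0]]
contact_force: [0.5, -0.3, -2.2]
opening: 0.378
time: 15.15
position: [0.4808, -0.3224, 0.0693]
ee_rot: [[1.0, 0.001, 0.001], [0.001, -1.0, -0.0], [0.001, 0.0, -1.0]]
contact_force: [0.0, -0.3, -3.2]
opening: 0.38
```

```bash
python3 -m pendant '[{"travel":[0,0,-0.001],"rot":[0,0,0]},{"travel":[0,0,0],"rot":[0,0,0]}]'; python3 -m pendant '[{"travel":[0,0,-0.001],"rot":[0,0,0]},{"travel":[0,0,0],"rot":[0,0,0]}]'
```

```text
time: 15.35
position: [0.4809, -0.3225, 0.0684]
ee_rot: [[1.0, 0.001, 0.001], [0.001, -1.0, -0.001], [0.001, 0.001, -1.0]]
contact_force: [1.2, 0.2, -1.5]
opening: 0.378
time: 15.55
position: [0.4814, -0.3226, 0.0683]
ee_rot: [[1.0, 0.001, 0.001], [0.001, -1.0, -0.001], [0.001, 0.001, -1.0]]
contact_force: [-0.9, 0.4, 4.1]
opening: 0.385
```

```bash
python3 -m pendant '[{"travel":[0,0,0],"rot":[0,0,0]},{"travel":[0,0,0],"rot":[0,0,0]},{"travel":[0,0,0],"rot":[0,0,0]},{"travel":[0,0,0],"rot":[0,0,0]},{"travel":[0,0,0.015],"rot":[0,0,0]},{"travel":[0,0,0.03],"rot":[0,0,0]},{"travel":[0.002,0.010,0.025],"rot":[0,0,0]},{"travel":[0.006,0.03,0],"rot":[0,0,0]}]' 0.0854; python3 -m pendant '[{"travel":[0.009,0.045,0],"rot":[0,0,0]},{"travel":[0.009,0.045,0],"rot":[0,0,0]},{"travel":[0.009,0.045,0],"rot":[0,0,0]},{"travel":[0.009,0.045,0],"rot":[0,0,0]},{"travel":[0.009,0.045,0],"rot":[0,0,0]},{"travel":[0.008,0.04,-0.01],"rot":[0,0,0]},{"travel":[0.005,0.023,-0.02],"rot":[0,0,0]},{"travel":[0.001,0.006,-0.03],"rot":[0,0,0]}]';  python3 -m pendant '[{"travel":[0,0,-0.01],"rot":[0,0,0]},{"travel":[0,0,0],"rot":[0,0,0]},{"travel":[0,0,0],"rot":[0,0,0]},{"travel":[0,0,0],"rot":[0,0,0]}]'
python3 - <<'E'
from h import *
M=wristcam();np.save("M8.npy",M);print(status.state()["position"])
im=grab_frame("wrist"); cv2.imwrite("pics/w8.png",im[:,:,::-1])
im=grab_frame("side"); cv2.imwrite("pics/s8.png",cv2.resize(im[60:260,240:500,::-1],None,fx=3,fy=3))
E
```

```text
time: 16.35
position: [0.491, -0.2881, 0.1428]
ee_rot: [[1.0, -0.006, 0.009], [-0.006, -1.0, -0.007], [0.009, 0.007, -1.0]]
contact_force: [0.8, 0.4, -0.2]
opening: 0.999
time: 17.15
position: [0.5511, 0.0175, 0.08]
ee_rot: [[1.0, 0.007, 0.008], [0.007, -1.0, 0.002], [0.008, -0.002, -1.0]]
contact_force: [0.2, 0.2, -0.1]
opening: 0.997
time: 17.55
position: [0.5489, 0.0104, 0.0686]
ee_rot: [[1.0, -0.002, 0.003], [-0.002, -1.0, -0.001], [0.003, 0.001, -1.0]]
contact_force: [0.2, -0.1, -0.2]
opening: 0.998
[0.5489 0.0104 0.0686]
```

View pics/w8.png

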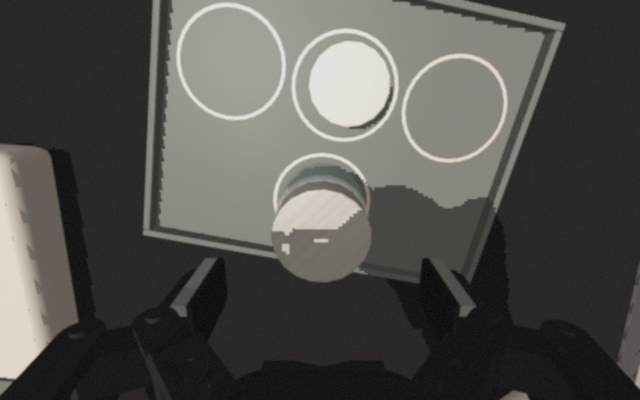

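View pics/s8.png

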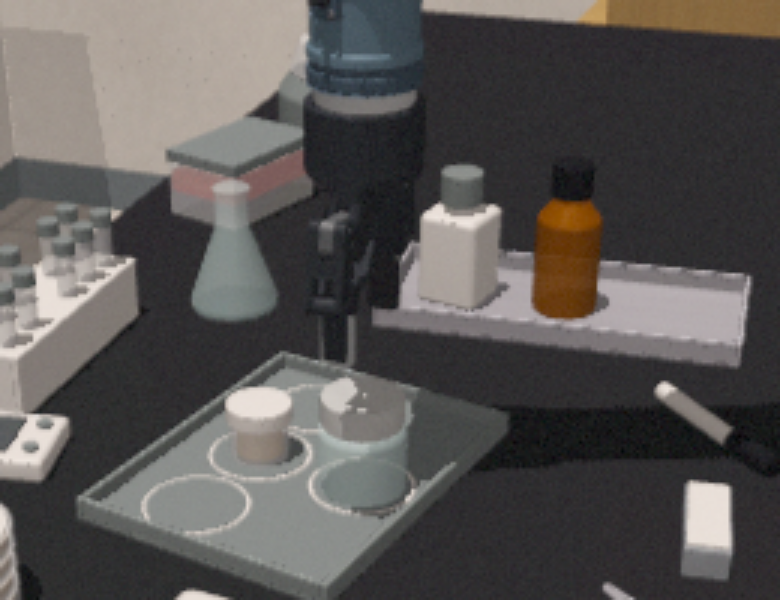

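Both bottles stand upright in the tray. Wrist: lid centre (321,234), empty rings at (231,61) and (455,108), pot ring (345,85), pads' midline at 325.

```bash
python3 - <<'E'
from h import *
M=np.load("M8.npy")
for n,p,z in [("jar",(321,234),.077),("pot",(350,84),.048),("potring",(345,85),.005),("amb",(231,61),.005),("sq",(455,108),.005)]: print(n,back("wrist",p,z,M))
im=cv2.cvtColor(cv2.imread("pics/s8.png"),cv2.COLOR_BGR2RGB)
k=lambda u,v:(u/3+240-.33,v/3+60-.33)
for n,p in [("amb",(197,504)),("pot",(261,455))]: print("side",n,back("side",k(*p),.005))
E
python3 -m pendant '[{"travel":[0,0.0008,-0.01],"rot":[0,0,0]},{"travel":[0,0,-0.02],"rot":[0,0,0]},{"travel":[0,0,-0.018],"rot":[0,0,0]},{"travel":[0,0,-0.009],"rot":[0,0,0]},{"travel":[0,0,0],"rot":[0,0,0]},{"travel":[0,0,0],"rot":[0,0,0]},{"travel":[0,0,0],"rot":[0,0,0]}]'
```

```text
jar [0.5497 0.0129 0.077 ]
pot [ 0.6314 -0.0042  0.048 ]
potring [ 0.6324 -0.004   0.005 ]
amb [0.6483 0.0749 0.005 ]
sq [ 0.6166 -0.0831  0.005 ]
side amb [0.6464 0.0715 0.005 ]
side pot [ 0.63   -0.0051  0.005 ]
time: 18.35
position: [0.5486, 0.0128, 0.0109]
ee_rot: [[1.0, 0.001, 0.002], [0.001, -1.0, 0.0], [0.002, -0.0, -1.0]]
contact_force: [0.6, 0.3, 0.4]
opening: 1.001
```

```bash
python3 -m pendant '[{"travel":[0,0,0],"rot":[0,0,0]},{"travel":[0,0,0],"rot":[0,0,0]},{"travel":[0,0,0],"rot":[0,0,0]},{"travel":[0,0,0],"rot":[0,0,0]},{"travel":[0,0,0],"rot":[0,0,0]},{"travel":[0,0,0],"rot":[0,0,0]}]' 0.04; python3 -m pendant '[{"travel":[0,0,0.006],"rot":[0,0,0]},{"travel":[0,0,0.016],"rot":[0,0,0]},{"travel":[0,0,0.025],"rot":[0,0,0]},{"travel":[0,0,0.02],"rot":[0,0,0]},{"travel":[0,0,0],"rot":[0,0,0]}]'
python3 - <<'E'
from h import *
im=grab_frame("side"); cv2.imwrite("pics/s9.png",cv2.resize(im[60:260,240:500,::-1],None,fx=3,fy=3))
E
```

```text
time: 18.95
position: [0.5488, 0.0124, 0.0111]
ee_rot: [[1.0, 0.0, 0.002], [0.0, -1.0, -0.0], [0.002, 0.0, -1.0]]
contact_force: [-0.7, -1.0, 5.5]
opening: 0.66
time: 19.45
position: [0.5504, 0.0131, 0.0805]
ee_rot: [[1.0, 0.001, 0.007], [0.001, -1.0, 0.0], [0.007, -0.0, -1.0]]
contact_force: [0.2, 0.6, -1.8]
opening: 0.66
```

View pics/s9.png

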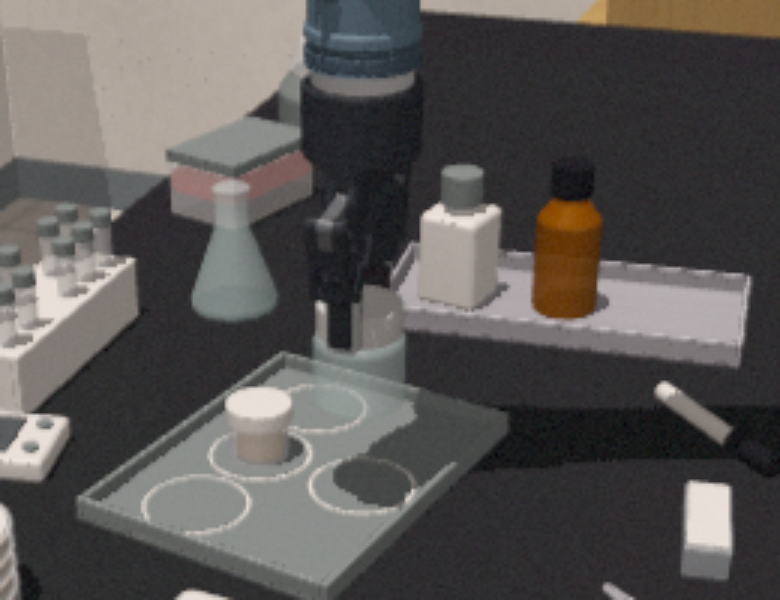

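```bash
python3 -m pendant '[{"travel":[-0.008,-0.012,0],"rot":[0,0,0]},{"travel":[-0.016,-0.024,0],"rot":[0,0,0]},{"travel":[-0.018,-0.030,0],"rot":[0,0,0]},{"travel":[-0.018,-0.032,0],"rot":[0,0,0]},{"travel":[-0.018,-0.034,0],"rot":[0,0,0]},{"travel":[-0.018,-0.034,0],"rot":[0,0,0]},{"travel":[-0.018,-0.034,0],"rot":[0,0,0]},{"travel":[-0.016,-0.034,0],"rot":[0,0,0]}]' && python3 -m pendant '[{"travel":[-0.014,-0.034,0],"rot":[0,0,0]},{"travel":[-0.01,-0.032,0],"rot":[0,0,0]},{"travel":[-0.006,-0.024,0],"rot":[0,0,0]},{"travel":[-0.002,-0.0135,0],"rot":[0,0,0]},{"travel":[0,-0.005,-0.01],"rot":[0,0,0]},{"travel":[0,0,-0.02],"rot":[0,0,0]},{"travel":[0,0,-0.01],"rot":[0,0,0]},{"travel":[0,0,0],"rot":[0,0,0]}]'; python3 -m pendant '[{"travel":[0,0,-0.01],"rot":[0,0,0]},{"travel":[0,0,-0.01],"rot":[0,0,0]},{"travel":[0,0,-0.004],"rot":[0,0,0]},{"travel":[0,0,0],"rot":[0,0,0]},{"travel":[0,0,0],"rot":[0,0,0]}]'
```

```text
time: 20.3
position: [0.4134, -0.2226, 0.0753]
ee_rot: [[1.0, -0.0, -0.004], [-0.0, -1.0, 0.001], [-0.004, -0.001, -1.0]]
contact_force: [-0.0, -1.1, -1.7]
opening: 0.661
time: 21.1
position: [0.3838, -0.3266, 0.0343]
ee_rot: [[1.0, 0.003, -0.005], [0.003, -1.0, 0.005], [-0.005, -0.005, -1.0]]
contact_force: [-0.1, 0.5, -2.3]
opening: 0.658
time: 21.6
position: [0.3856, -0.33, 0.013]
ee_rot: [[1.0, 0.001, 0.0], [0.001, -1.0, -0.0], [0.0, 0.0, -1.0]]
contact_force: [-0.1, -0.1, -1.9]
opening: 0.659
```

```bash
python3 -m pendant '[{"travel":[0,0,-0.002],"rot":[0,0,0]},{"travel":[0,0,0],"rot":[0,0,0]}]'; python3 -m pendant '[{"travel":[0,0,-0.001],"rot":[0,0,0]},{"travel":[0,0,0],"rot":[0,0,0]}]'
```

```text
time: 21.8
position: [0.3856, -0.33, 0.0111]
ee_rot: [[1.0, 0.001, 0.0], [0.001, -1.0, -0.0], [0.0, 0.0, -1.0]]
contact_force: [0.4, -0.0, -2.0]
opening: 0.659
time: 22.0
position: [0.3857, -0.3301, 0.0102]
ee_rot: [[1.0, 0.001, 0.0], [0.001, -1.0, -0.0], [0.0, 0.0, -1.0]]
contact_force: [1.2, -0.4, -2.1]
opening: 0.659
```

```bash
python3 -m pendant '[{"travel":[0,0,-0.001],"rot":[0,0,0]},{"travel":[0,0,0],"rot":[0,0,0]}]'
```

```text
time: 22.2
position: [0.3857, -0.3301, 0.0101]
ee_rot: [[1.0, 0.001, -0.0], [0.001, -1.0, -0.0], [-0.0, 0.0, -1.0]]
contact_force: [-1.8, 1.7, 5.4]
opening: 0.659
```

```bash
python3 -m pendant '[{"travel":[0,0,0],"rot":[0,0,0]},{"travel":[0,0,0],"rot":[0,0,0]},{"travel":[0,0,0],"rot":[0,0,0]},{"travel":[0,0,0],"rot":[0,0,0]},{"travel":[0,0,0.015],"rot":[0,0,0]},{"travel":[0,0,0.035],"rot":[0,0,0]},{"travel":[0,0,0.04],"rot":[0,0,0]},{"travel":[0.01,0.015,0.02],"rot":[0,0,0]}]' 0.0854; python3 -m pendant '[{"travel":[0.02,0.027,0],"rot":[0,0,0]},{"travel":[0.028,0.036,0],"rot":[0,0,0]},{"travel":[0.028,0.037,0],"rot":[0,0,0]},{"travel":[0.028,0.037,0],"rot":[0,0,0]},{"travel":[0.028,0.037,0],"rot":[0,0,0]},{"travel":[0.028,0.037,0],"rot":[0,0,0]},{"travel":[0.028,0.037,-0.01],"rot":[0,0,0]},{"travel":[0.026,0.034,-0.02],"rot":[0,0,0]}]';  python3 -m pendant '[{"travel":[0.016,0.021,-0.02],"rot":[0,0,0]},{"travel":[0.0055,0.008,-0.02],"rot":[0,0,0]},{"travel":[0,0,-0.015],"rot":[0,0,0]},{"travel":[0,0,0],"rot":[0,0,0]},{"travel":[0,0,0],"rot":[0,0,0]},{"travel":[0,0,0],"rot":[0,0,0]}]'
python3 - <<'E'
from h import *
M=wristcam();np.save("M10.npy",M);print(status.state()["position"])
im=grab_frame("wrist"); cv2.imwrite("pics/w10.png",im[:,:,::-1])
im=grab_frame("side"); cv2.imwrite("pics/s10.png",cv2.resize(im[60:260,240:500,::-1],None,fx=3,fy=3))
E
```

```text
time: 23.0
position: [0.3957, -0.3186, 0.1222]
ee_rot: [[1.0, -0.004, 0.003], [-0.004, -1.0, -0.004], [0.003, 0.004, -1.0]]
contact_force: [0.9, 0.6, 0.4]
opening: 0.999
time: 23.8
position: [0.6127, -0.0308, 0.0906]
ee_rot: [[1.0, 0.001, 0.005], [0.001, -1.0, 0.0], [0.005, -0.0, -1.0]]
contact_force: [0.9, 1.2, 0.8]
opening: 1.003
time: 24.4
position: [0.6316, -0.0057, 0.0352]
ee_rot: [[1.0, -0.002, 0.002], [-0.002, -1.0, -0.001], [0.002, 0.001, -1.0]]
contact_force: [0.2, 0.1, -0.1]
opening: 1.0
[ 0.6316 -0.0057  0.0352]
```

View pics/w10.png

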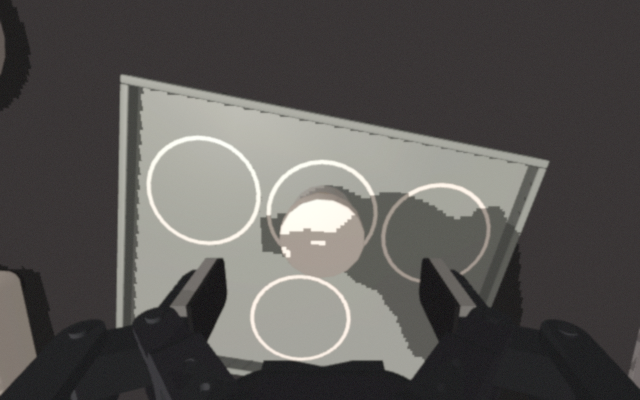

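View pics/s10.png

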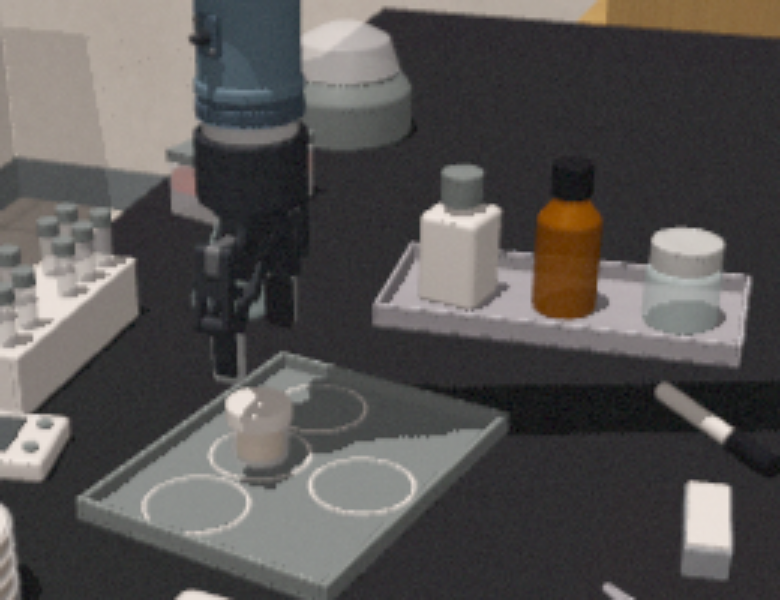

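All three stand in the tray. Rings in wrist view: (204,190), (322,212), (436,233), (300,317); pot lid (322,238).

```bash
python3 - <<'E'
from h import *
M=np.load("M10.npy")
for n,p,z in [("potlid",(322,238),.048),("potring",(322,212),.005),("amb",(204,190),.005),("sq",(436.5,233),.005),("jar",(300,317.5),.005)]: print(n,back("wrist",p,z,M))
E
python3 -m pendant '[{"travel":[0,0.0015,-0.015],"rot":[0,0,0]},{"travel":[0,0,-0.018],"rot":[0,0,0]},{"travel":[0,0,-0.011],"rot":[0,0,0]},{"travel":[0,0,-0.005],"rot":[0,0,0]},{"travel":[0,0,0],"rot":[0,0,0]},{"travel":[0,0,0],"rot":[0,0,0]}]'
```

```text
potlid [ 0.6319 -0.0039  0.048 ]
potring [ 0.6322 -0.0038  0.005 ]
amb [0.648  0.0747 0.005 ]
sq [ 0.6166 -0.0831  0.005 ]
jar [0.5482 0.0131 0.005 ]
time: 25.1
position: [0.6311, -0.0022, -0.0152]
ee_rot: [[1.0, 0.001, -0.0], [0.001, -1.0, 0.0], [-0.0, -0.0, -1.0]]
contact_force: [-0.1, 0.4, 0.6]
opening: 1.002
```

```bash
python3 -m pendant '[{"travel":[0,-0.0015,0],"rot":[0,0,0]},{"travel":[0,0,0],"rot":[0,0,0]}]'; python3 -m pendant '[{"travel":[0,0,0],"rot":[0,0,0]},{"travel":[0,0,0],"rot":[0,0,0]},{"travel":[0,0,0],"rot":[0,0,0]},{"travel":[0,0,0],"rot":[0,0,0]},{"travel":[0,0,0],"rot":[0,0,0]},{"travel":[0,0,0],"rot":[0,0,0]}]' 0.035; python3 -m pendant '[{"travel":[0,0,0.008],"rot":[0,0,0]},{"travel":[0,0,0.02],"rot":[0,0,0]},{"travel":[0,0,0.03],"rot":[0,0,0]},{"travel":[0,0,0.03],"rot":[0,0,0]},{"travel":[0,0,0.012],"rot":[0,0,0]},{"travel":[0,0,0],"rot":[0,0,0]},{"travel":[0,0,0],"rot":[0,0,0]}]'
python3 - <<'E'
from h import *
im=grab_frame("side"); cv2.imwrite("pics/s11.png",cv2.resize(im[60:260,240:500,::-1],None,fx=3,fy=3))
E
```

```text
time: 25.3
position: [0.6318, -0.0043, -0.0143]
ee_rot: [[1.0, 0.0, 0.001], [0.0, -1.0, -0.0], [0.001, 0.0, -1.0]]
contact_force: [0.7, -0.4, 0.2]
opening: 1.001
time: 25.9
position: [0.6319, -0.0038, -0.0143]
ee_rot: [[1.0, 0.001, 0.002], [0.001, -1.0, 0.0], [0.002, -0.0, -1.0]]
contact_force: [0.7, -0.2, 3.9]
opening: 0.538
time: 26.6
position: [0.6299, -0.0041, 0.0838]
ee_rot: [[1.0, 0.001, -0.002], [0.001, -1.0, -0.0], [-0.002, 0.0, -1.0]]
contact_force: [-0.2, 0.5, -1.0]
opening: 0.535
```

View pics/s11.png

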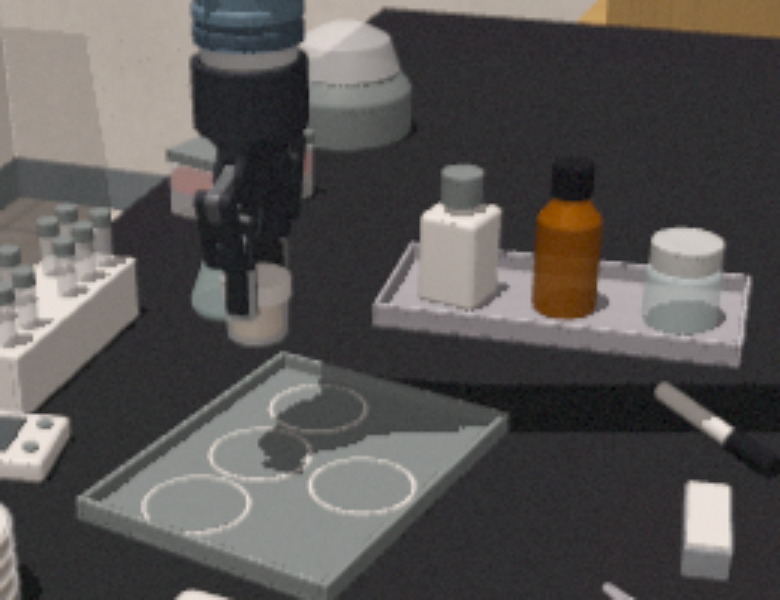

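```bash
python3 -m pendant '[{"travel":[-0.005,0.012,0],"rot":[0,0,0]},{"travel":[-0.010,0.026,0],"rot":[0,0,0]},{"travel":[-0.014,0.036,0],"rot":[0,0,0]},{"travel":[-0.015,0.039,0],"rot":[0,0,0]},{"travel":[-0.015,0.039,0],"rot":[0,0,0]},{"travel":[-0.015,0.039,0],"rot":[0,0,0]},{"travel":[-0.015,0.039,0],"rot":[0,0,0]},{"travel":[-0.014,0.034,0],"rot":[0,0,0]}]';  python3 -m pendant '[{"travel":[-0.010,0.025,0],"rot":[0,0,0]},{"travel":[-0.006,0.016,-0.01],"rot":[0,0,0]},{"travel":[0,0,-0.015],"rot":[0,0,0]},{"travel":[0,0,0],"rot":[0,0,0]},{"travel":[0,0,0],"rot":[0,0,0]},{"travel":[0,0,0],"rot":[0,0,0]}]'
python3 - <<'E'
from h import *
M=wristcam();np.save("M12.npy",M);print(status.state()["position"])
im=grab_frame("wrist"); cv2.imwrite("pics/w12.png",im[:,:,::-1])
im=grab_frame("side"); cv2.imwrite("pics/s12.png",cv2.resize(im[180:380,220:460,::-1],None,fx=3,fy=3))
E
```

```text
time: 27.45
position: [0.5248, 0.2632, 0.0837]
ee_rot: [[1.0, 0.003, -0.003], [0.003, -1.0, 0.0], [-0.003, -0.0, -1.0]]
contact_force: [1.0, 0.2, -1.0]
opening: 0.538
time: 28.05
position: [0.513, 0.2991, 0.0597]
ee_rot: [[1.0, -0.002, 0.0], [-0.002, -1.0, -0.001], [0.0, 0.001, -1.0]]
contact_force: [-0.1, -0.5, -0.7]
opening: 0.54
[0.513  0.2991 0.0597]
```

View pics/w12.png

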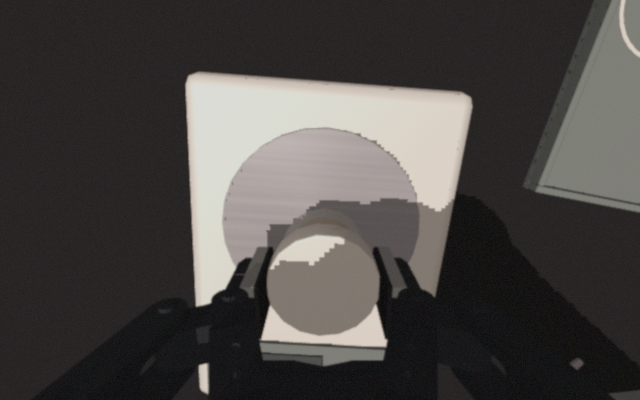

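View pics/s12.png

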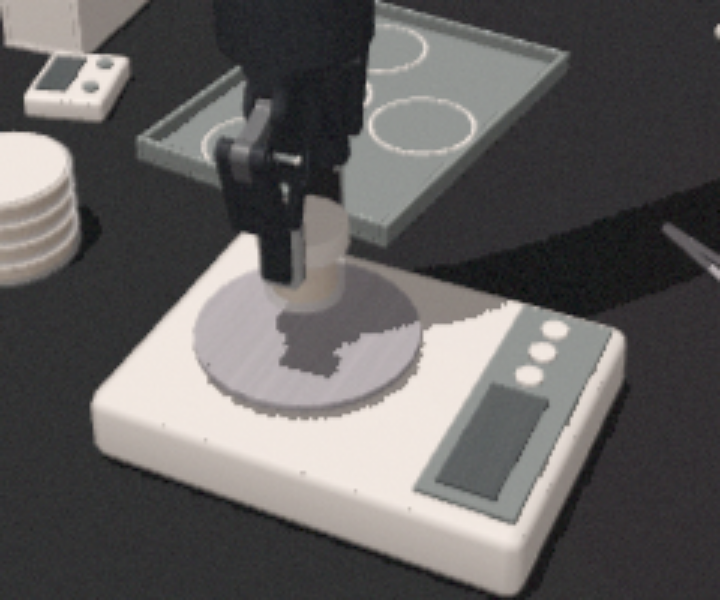

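Wrist: pan's left edge at col 222, right 419, top row 127. Fit the pan centre from those.

```bash
python3 - <<'E'
from h import *
from scipy.optimize import least_squares
M=np.load("M12.npy");c=get_calibration("wrist")
def pr(P,M,K):
    q=P@M[:3,:3].T+M[:3,3]; q=(q*[1,-1,-1])@K.T; return q[:,:2]/q[:,2:]
a=np.linspace(0,2*np.pi,360)
def circ(cx,cy,r=.06,z=.055): return np.c_[cx+r*np.cos(a),cy+r*np.sin(a),z+0*a]
def f(p):
    q=pr(circ(*p),M,c["mtx"]); return [q[:,0].min()-222,q[:,0].max()-419.5,q[:,1].min()-127]
r=least_squares(f,(.512,.301));print("wrist",r.x,r.fun)
Cs=get_calibration("side")
def g(p):
    q=pr(circ(*p),Cs["camera_from_world"],Cs["mtx"]); return [q[:,0].min()-(193/3+220),q[:,0].max()-(422/3+220),q[:,1].max()-(403/3+180)]
r=least_squares(g,(.512,.301));print("side",r.x,r.fun)
E
```

```text
wrist [0.5122 0.3017] [-0.438   0.4385  0.0696]
side [0.512  0.2987] [ 0.1069 -0.1061  0.0189]
```

```bash
python3 -m pendant '[{"travel":[-0.0005,0.001,-0.009],"rot":[0,0,0]},{"travel":[0,0,-0.008],"rot":[0,0,0]},{"travel":[0,0,-0.003],"rot":[0,0,0]},{"travel":[0,0,0],"rot":[0,0,0]},{"travel":[0,0,0],"rot":[0,0,0]}]'; python3 -m pendant '[{"travel":[0,0,-0.001],"rot":[0,0,0]},{"travel":[0,0,0],"rot":[0,0,0]}]'; python3 -m pendant '[{"travel":[0,0,-0.001],"rot":[0,0,0]},{"travel":[0,0,0],"rot":[0,0,0]}]'
```

```text
time: 28.65
position: [0.5114, 0.3022, 0.0397]
ee_rot: [[1.0, 0.001, -0.0], [0.001, -1.0, -0.0], [-0.0, 0.0, -1.0]]
contact_force: [-0.2, 0.2, -0.4]
opening: 0.54
time: 28.85
position: [0.5116, 0.3023, 0.0391]
ee_rot: [[1.0, 0.001, 0.0], [0.001, -1.0, 0.0], [0.0, -0.0, -1.0]]
contact_force: [0.8, 0.1, -0.1]
opening: 0.538
time: 29.05
position: [0.5115, 0.3021, 0.038]
ee_rot: [[1.0, 0.001, 0.0], [0.001, -1.0, -0.0], [0.0, 0.0, -1.0]]
contact_force: [0.9, 0.5, -0.5]
opening: 0.538
```

```bash
python3 -m pendant '[{"travel":[0,-0.0005,-0.001],"rot":[0,0,0]},{"travel":[0,0,0],"rot":[0,0,0]}]'; python3 -m pendant '[{"travel":[0,0,-0.001],"rot":[0,0,0]},{"travel":[0,0,0],"rot":[0,0,0]}]'
```

```text
time: 29.25
position: [0.5114, 0.3014, 0.0368]
ee_rot: [[1.0, 0.001, -0.0], [0.001, -1.0, -0.0], [-0.0, 0.0, -1.0]]
contact_force: [1.0, -0.1, 0.0]
opening: 0.539
time: 29.45
position: [0.5114, 0.3015, 0.0358]
ee_rot: [[1.0, 0.001, -0.0], [0.001, -1.0, -0.0], [-0.0, 0.0, -1.0]]
contact_force: [-0.8, 0.0, 0.1]
opening: 0.543
```

```bash
python3 -m pendant '[{"travel":[0,0,-0.001],"rot":[0,0,0]},{"travel":[0,0,0],"rot":[0,0,0]}]'
```

```text
time: 29.65
position: [0.5115, 0.3016, 0.0357]
ee_rot: [[1.0, 0.001, 0.0], [0.001, -1.0, -0.0], [0.0, 0.0, -1.0]]
contact_force: [-2.2, -1.2, 3.8]
opening: 0.539
```

```bash
python3 -m pendant '[{"travel":[0,0,0],"rot":[0,0,0]},{"travel":[0,0,0],"rot":[0,0,0]},{"travel":[0,0,0],"rot":[0,0,0]},{"travel":[0,0,0],"rot":[0,0,0]},{"travel":[0,0,0.012],"rot":[0,0,0]},{"travel":[0,0,0.03],"rot":[0,0,0]},{"travel":[0,0,0.035],"rot":[0,0,0]},{"travel":[0,-0.02,0.01],"rot":[0,0,0]}]' 0.0854
python3 - <<'E'
from h import *
im=grab_frame("side"); cv2.imwrite("pics/s13.png",cv2.resize(im[180:380,220:460,::-1],None,fx=3,fy=3))
E
python3 -m pendant '[{"travel":[0,-0.03,0],"rot":[0,0,0]},{"travel":[-0.002,-0.045,0],"rot":[0,0,0]},{"travel":[-0.002,-0.045,0],"rot":[0,0,0]},{"travel":[-0.002,-0.045,0],"rot":[0,0,0]},{"travel":[-0.002,-0.045,0],"rot":[0,0,0]},{"travel":[-0.002,-0.045,0],"rot":[0,0,0]},{"travel":[-0.002,-0.045,0],"rot":[0,0,0]},{"travel":[-0.002,-0.045,0],"rot":[0,0,0]}]'
python3 -m pendant '[{"travel":[-0.002,-0.045,0],"rot":[0,0,0]},{"travel":[-0.002,-0.045,0],"rot":[0,0,0]},{"travel":[-0.003,-0.045,0],"rot":[0,0,0]},{"travel":[-0.003,-0.045,0],"rot":[0,0,0]},{"travel":[-0.003,-0.035,0],"rot":[0,0,0]},{"travel":[-0.003,-0.019,0],"rot":[0,0,0]},{"travel":[0,-0.005,0],"rot":[0,0,0]},{"travel":[0,0,0],"rot":[0,0,0]}]'
```

```text
time: 30.45
position: [0.5134, 0.2878, 0.1277]
ee_rot: [[1.0, 0.006, 0.008], [0.006, -1.0, 0.008], [0.008, -0.008, -1.0]]
contact_force: [0.3, -0.0, -0.7]
opening: 0.997
time: 31.3
position: [0.497, -0.0651, 0.1221]
ee_rot: [[1.0, 0.001, 0.0], [0.001, -1.0, -0.0], [0.0, 0.0, -1.0]]
contact_force: [1.4, -0.8, -0.0]
opening: 0.999
time: 32.1
position: [0.4812, -0.3025, 0.1217]
ee_rot: [[1.0, -0.001, -0.0], [-0.001, -1.0, 0.001], [-0.0, -0.001, -1.0]]
contact_force: [-0.2, -0.2, 0.1]
opening: 0.999
```

View pics/s13.png

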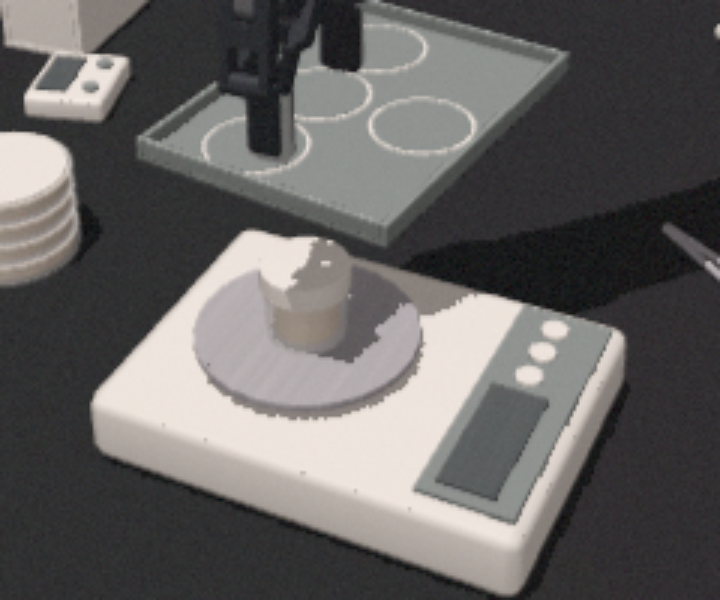

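```bash
python3 -m pendant '[{"travel":[0,-0.012,0],"rot":[0,0,0]},{"travel":[0,-0.008,0],"rot":[0,0,0]},{"travel":[0,0,0],"rot":[0,0,0]},{"travel":[0,0,0],"rot":[0,0,0]},{"travel":[0,0,0],"rot":[0,0,0]}]'
python3 - <<'E'
from h import *
M=wristcam();np.save("M14.npy",M)
im=grab_frame("wrist"); cv2.imwrite("pics/w14.png",im[:,:,::-1])
im=grab_frame("side"); cv2.imwrite("pics/s14.png",cv2.resize(im[60:260,240:500,::-1],None,fx=3,fy=3))
E
```

```text
time: 32.6
position: [0.4817, -0.3217, 0.1219]
ee_rot: [[1.0, 0.002, -0.0], [0.002, -1.0, 0.0], [-0.0, -0.0, -1.0]]
contact_force: [-0.2, -0.1, 0.2]
opening: 0.998
```

View pics/w14.png

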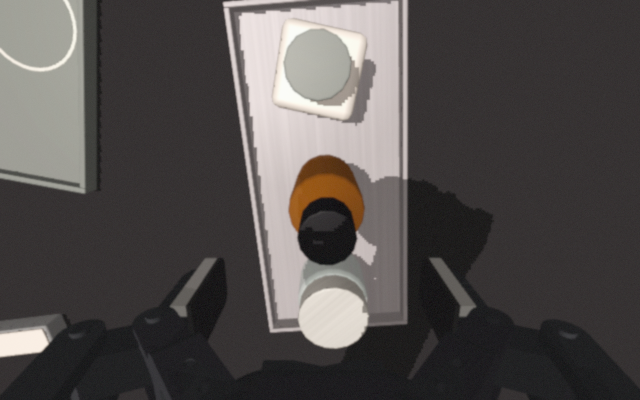

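View pics/s14.png

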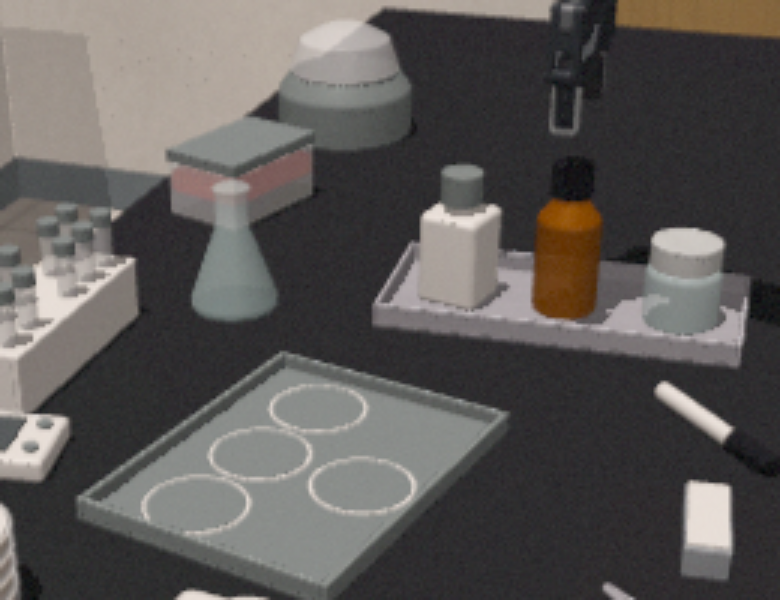

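```bash
python3 -m pendant '[{"travel":[0,0,-0.012],"rot":[0,0,0]},{"travel":[0,0,-0.02],"rot":[0,0,0]},{"travel":[0,0,-0.014],"rot":[0,0,0]},{"travel":[0,0,-0.007],"rot":[0,0,0]},{"travel":[0,0,0],"rot":[0,0,0]},{"travel":[0,0,0],"rot":[0,0,0]},{"travel":[0,0,0],"rot":[0,0,0]}]';python3 -m pendant '[{"travel":[0,0,0],"rot":[0,0,0]},{"travel":[0,0,0],"rot":[0,0,0]},{"travel":[0,0,0],"rot":[0,0,0]},{"travel":[0,0,0],"rot":[0,0,0]},{"travel":[0,0,0],"rot":[0,0,0]},{"travel":[0,0,0],"rot":[0,0,0]}]' 0.02
```

```text
time: 33.4
position: [0.4823, -0.3228, 0.0698]
ee_rot: [[1.0, 0.001, 0.002], [0.001, -1.0, -0.001], [0.002, 0.001, -1.0]]
contact_force: [0.5, -0.1, 1.0]
opening: 0.999
time: 34.0
position: [0.4821, -0.323, 0.0696]
ee_rot: [[1.0, 0.001, 0.001], [0.001, -1.0, -0.001], [0.001, 0.001, -1.0]]
contact_force: [0.6, -0.8, 1.2]
opening: 0.376
```

```bash
python3 -m pendant '[{"travel":[0,0,0.006],"rot":[0,0,0]},{"travel":[0,0,0.016],"rot":[0,0,0]},{"travel":[0,0,0.025],"rot":[0,0,0]},{"travel":[0,0,0.025],"rot":[0,0,0]},{"travel":[0.003,0.012,0.013],"rot":[0,0,0]},{"travel":[0.008,0.024,0.005],"rot":[0,0,0]},{"travel":[0.013,0.032,0],"rot":[0,0,0]},{"travel":[0.014,0.034,0],"rot":[0,0,0]}]' && python3 -m pendant '[{"travel":[0.015,0.035,0],"rot":[0,0,0]},{"travel":[0.015,0.035,0],"rot":[0,0,0]},{"travel":[0.015,0.035,0],"rot":[0,0,0]},{"travel":[0.015,0.035,0],"rot":[0,0,0]},{"travel":[0.015,0.035,0],"rot":[0,0,0]},{"travel":[0.015,0.035,0],"rot":[0,0,0]},{"travel":[0.014,0.034,0],"rot":[0,0,0]},{"travel":[0.012,0.025,0],"rot":[0,0,0]}]' && python3 -m pendant '[{"travel":[0.008,0.018,0],"rot":[0,0,0]},{"travel":[0.003,0.008,-0.010],"rot":[0,0,0]},{"travel":[0,0,-0.02],"rot":[0,0,0]},{"travel":[0,0,-0.02],"rot":[0,0,0]},{"travel":[0,0,-0.01],"rot":[0,0,0]},{"travel":[0,0,0],"rot":[0,0,0]},{"travel":[0,0,0],"rot":[0,0,0]}]'
```

```text
time: 34.8
position: [0.5187, -0.2186, 0.1583]
ee_rot: [[1.0, -0.001, -0.002], [-0.001, -1.0, 0.001], [-0.002, -0.001, -1.0]]
contact_force: [1.4, -0.1, -3.4]
opening: 0.38
time: 35.6
position: [0.6341, 0.054, 0.1578]
ee_rot: [[1.0, 0.005, -0.003], [0.005, -1.0, 0.002], [-0.003, -0.002, -1.0]]
contact_force: [0.5, -0.1, -1.7]
opening: 0.377
time: 36.3
position: [0.6465, 0.0737, 0.0989]
ee_rot: [[1.0, -0.001, -0.0], [-0.001, -1.0, -0.0], [-0.0, 0.0, -1.0]]
contact_force: [-0.8, 0.0, -3.2]
opening: 0.379
```

```bash
python3 -m pendant '[{"travel":[0.001,0.001,-0.010],"rot":[0,0,0]},{"travel":[0,0,-0.009],"rot":[0,0,0]},{"travel":[0,0,-0.004],"rot":[0,0,0]},{"travel":[0,0,0],"rot":[0,0,0]},{"travel":[0,0,0],"rot":[0,0,0]},{"travel":[0,0,0],"rot":[0,0,0]}]'
python3 - <<'E'
from h import *
im=grab_frame("side"); cv2.imwrite("pics/s15.png",cv2.resize(im[60:260,240:500,::-1],None,fx=3,fy=3))
im=grab_frame("top"); cv2.imwrite("pics/t15.png",cv2.resize(im[140:255,240:385,::-1],None,fx=5,fy=5))
E
```

```text
time: 36.9
position: [0.6479, 0.0758, 0.0764]
ee_rot: [[1.0, 0.001, 0.001], [0.001, -1.0, 0.0], [0.001, -0.0, -1.0]]
contact_force: [0.3, -0.2, -3.3]
opening: 0.378
```

View pics/s15.png

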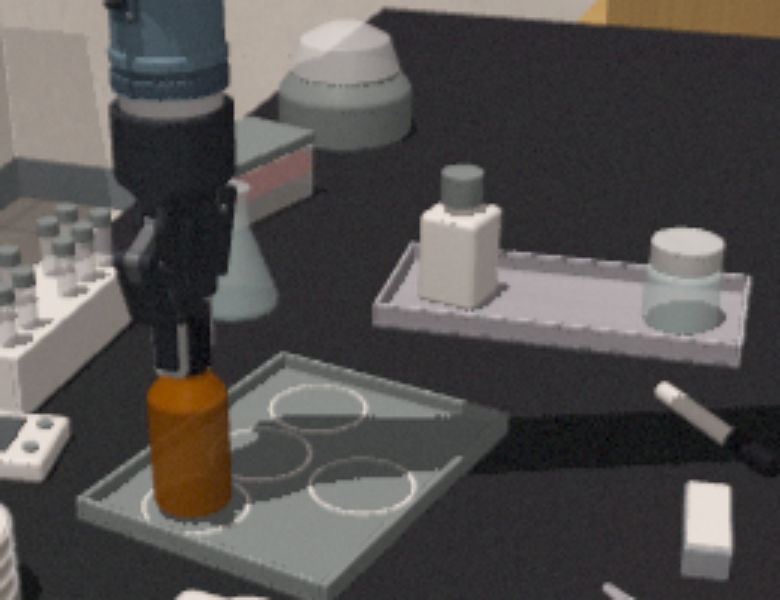

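```bash
python3 -m pendant '[{"travel":[-0.001,-0.001,-0.003],"rot":[0,0,0]},{"travel":[0,0,-0.001],"rot":[0,0,0]},{"travel":[0,0,0],"rot":[0,0,0]}]';python3 -m pendant '[{"travel":[0,0,-0.001],"rot":[0,0,0]},{"travel":[0,0,0],"rot":[0,0,0]}]'
python3 - <<'E'
from h import *
im=grab_frame("side"); cv2.imwrite("pics/s16.png",cv2.resize(im[150:240,270:390,::-1],None,fx=6,fy=6,interpolation=cv2.INTER_CUBIC))
o=cv2.imread("pics/side0.png"); cv2.imwrite("pics/s16o.png",cv2.resize(o[150:240,270:390],None,fx=6,fy=6,interpolation=cv2.INTER_CUBIC))
E
```

```text
time: 37.3
position: [0.6461, 0.0744, 0.0716]
ee_rot: [[1.0, 0.001, -0.001], [0.001, -1.0, -0.0], [-0.001, 0.0, -1.0]]
contact_force: [-0.6, 0.2, -2.5]
opening: 0.377
time: 37.5
position: [0.6464, 0.0746, 0.0708]
ee_rot: [[1.0, 0.001, -0.0], [0.001, -1.0, 0.0], [-0.0, -0.0, -1.0]]
contact_force: [-0.3, 0.0, -2.2]
opening: 0.377
```

View pics/s16.png

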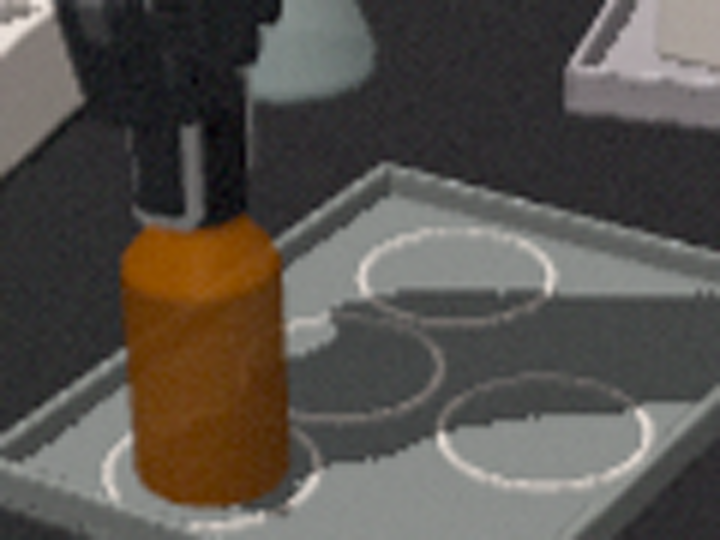

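View pics/s16o.png

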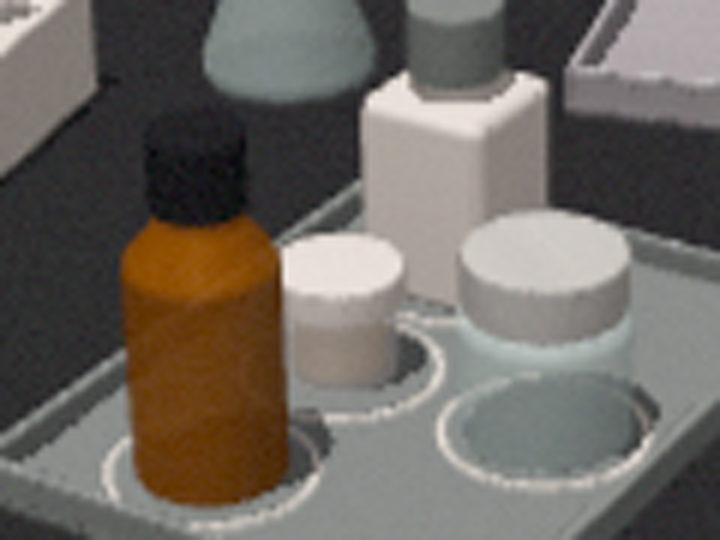

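Bottle now sits pixel-for-pixel where it was. Touch down and release.

```bash
python3 -m pendant '[{"travel":[0,0,-0.001],"rot":[0,0,0]},{"travel":[0,0,0],"rot":[0,0,0]}]'
```

```text
time: 37.75
position: [0.6469, 0.0747, 0.0706]
ee_rot: [[1.0, 0.001, 0.001], [0.001, -1.0, 0.0], [0.001, -0.0, -1.0]]
contact_force: [0.5, -0.9, 0.2]
opening: 0.376
```

```bash
python3 -m pendant '[{"travel":[0,0,-0.0007],"rot":[0,0,0]},{"travel":[0,0,0],"rot":[0,0,0]}]'; python3 -m pendant '[{"travel":[0,0,0],"rot":[0,0,0]},{"travel":[0,0,0],"rot":[0,0,0]},{"travel":[0,0,0],"rot":[0,0,0]},{"travel":[0,0,0],"rot":[0,0,0]},{"travel":[0,0,0.015],"rot":[0,0,0]},{"travel":[0,0,0.03],"rot":[0,0,0]},{"travel":[0,0,0.03],"rot":[0,0,0]},{"travel":[-0.003,-0.016,0.01],"rot":[0,0,0]}]' 0.0854; python3 -m pendant '[{"travel":[-0.005,-0.03,0],"rot":[0,0,0]},{"travel":[-0.008,-0.044,0],"rot":[0,0,0]},{"travel":[-0.008,-0.044,0],"rot":[0,0,0]},{"travel":[-0.008,-0.044,0],"rot":[0,0,0]},{"travel":[-0.008,-0.044,0],"rot":[0,0,0]},{"travel":[-0.008,-0.044,0],"rot":[0,0,0]},{"travel":[-0.008,-0.044,0],"rot":[0,0,0]},{"travel":[-0.008,-0.040,0],"rot":[0,0,0]}]';  python3 -m pendant '[{"travel":[-0.007,-0.027,0],"rot":[0,0,0]},{"travel":[-0.003,-0.015,-0.01],"rot":[0,0,0]},{"travel":[0,0,-0.025],"rot":[0,0,0]},{"travel":[0,0,-0.02],"rot":[0,0,0]},{"travel":[0,0,0],"rot":[0,0,0]},{"travel":[0,0,0],"rot":[0,0,0]},{"travel":[0,0,0],"rot":[0,0,0]}]'
python3 - <<'E'
from h import *
im=grab_frame("side"); cv2.imwrite("pics/s17.png",cv2.resize(im[60:260,240:500,::-1],None,fx=3,fy=3))
im=grab_frame("wrist"); cv2.imwrite("pics/w17.png",im[:,:,::-1])
E
```

```text
time: 37.95
position: [0.6473, 0.0747, 0.0706]
ee_rot: [[1.0, 0.001, 0.002], [0.001, -1.0, 0.0], [0.002, -0.0, -1.0]]
contact_force: [-1.2, -1.1, 4.7]
opening: 0.378
time: 38.75
position: [0.6466, 0.063, 0.1597]
ee_rot: [[1.0, 0.006, 0.009], [0.006, -1.0, 0.004], [0.009, -0.004, -1.0]]
contact_force: [1.0, 0.1, 2.2]
opening: 1.001
time: 39.55
position: [0.5802, -0.2795, 0.1541]
ee_rot: [[1.0, -0.002, -0.001], [-0.002, -1.0, -0.001], [-0.001, 0.001, -1.0]]
contact_force: [0.6, -1.4, -0.3]
opening: 1.004
time: 40.25
position: [0.5736, -0.3171, 0.1005]
ee_rot: [[1.0, 0.002, 0.002], [0.002, -1.0, -0.001], [0.002, 0.001, -1.0]]
contact_force: [0.3, -0.5, 1.6]
opening: 0.997
```

View pics/s17.png

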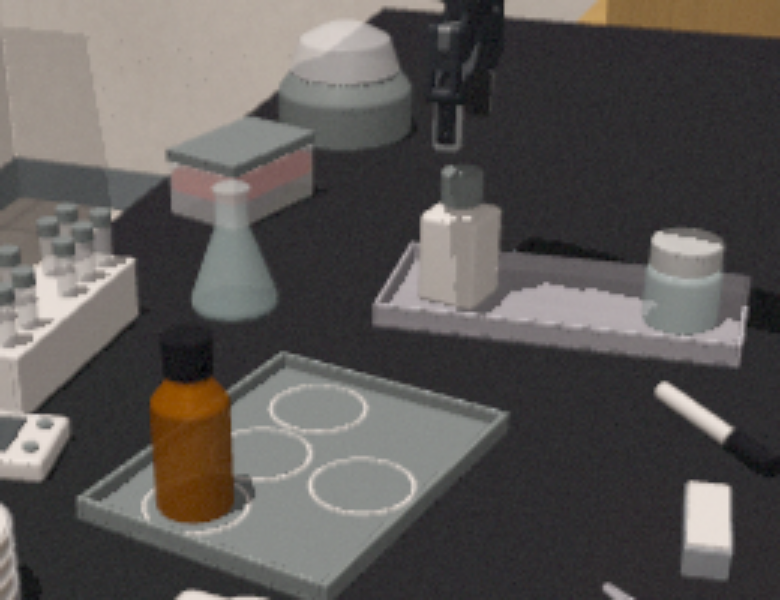

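View pics/w17.png

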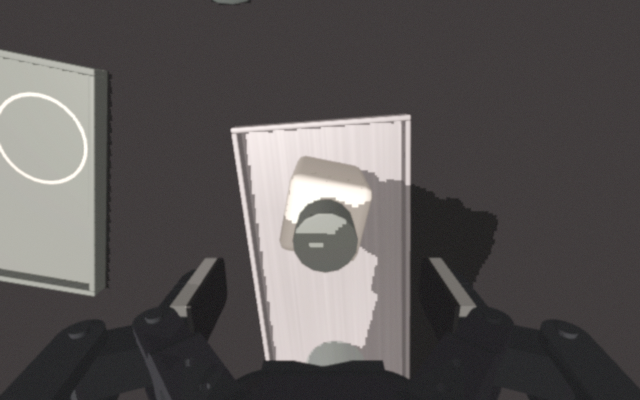

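Amber is back upright at its ring (193,~505 in crop, as at the start). The square cap at (325,236) lies on the pads' midline. Descend 0.048 and grip.

```bash
python3 -m pendant '[{"travel":[0,0,-0.012],"rot":[0,0,0]},{"travel":[0,0,-0.018],"rot":[0,0,0]},{"travel":[0,0,-0.012],"rot":[0,0,0]},{"travel":[0,0,-0.006],"rot":[0,0,0]},{"travel":[0,0,0],"rot":[0,0,0]},{"travel":[0,0,0],"rot":[0,0,0]},{"travel":[0,0,0],"rot":[0,0,0]}]';python3 -m pendant '[{"travel":[0,0,0],"rot":[0,0,0]},{"travel":[0,0,0],"rot":[0,0,0]},{"travel":[0,0,0],"rot":[0,0,0]},{"travel":[0,0,0],"rot":[0,0,0]},{"travel":[0,0,0],"rot":[0,0,0]},{"travel":[0,0,0],"rot":[0,0,0]}]' 0.02
```

```text
time: 41.05
position: [0.5733, -0.3177, 0.0522]
ee_rot: [[1.0, 0.001, 0.002], [0.001, -1.0, -0.001], [0.002, 0.001, -1.0]]
contact_force: [0.6, -0.2, -0.6]
opening: 1.0
time: 41.65
position: [0.5729, -0.318, 0.0518]
ee_rot: [[1.0, 0.0, 0.001], [0.0, -1.0, -0.001], [0.001, 0.001, -1.0]]
contact_force: [0.5, -1.7, 0.9]
opening: 0.404
```

```bash
python3 -m pendant '[{"travel":[0,0,0.006],"rot":[0,0,0]},{"travel":[0,0,0.016],"rot":[0,0,0]},{"travel":[0,0,0.025],"rot":[0,0,0]},{"travel":[0,0,0.02],"rot":[0,0,0]},{"travel":[0.0025,0.013,0.008],"rot":[0,0,0]},{"travel":[0.005,0.025,0.005],"rot":[0,0,0]},{"travel":[0.006,0.035,0],"rot":[0,0,0]},{"travel":[0.006,0.035,0],"rot":[0,0,0]}]' && python3 -m pendant '[{"travel":[0.006,0.035,0],"rot":[0,0,0]},{"travel":[0.006,0.035,0],"rot":[0,0,0]},{"travel":[0.006,0.03,0],"rot":[0,0,0]},{"travel":[0.004,0.018,0],"rot":[0,0,0]},{"travel":[0.002,0.009,-0.01],"rot":[0,0,0]},{"travel":[0,0,-0.02],"rot":[0,0,0]},{"travel":[0,0,-0.015],"rot":[0,0,0]},{"travel":[0,0,0],"rot":[0,0,0]}]'; python3 -m pendant '[{"travel":[0,0,-0.012],"rot":[0,0,0]},{"travel":[0,0,-0.010],"rot":[0,0,0]},{"travel":[0,0,-0.006],"rot":[0,0,0]},{"travel":[0,0,0],"rot":[0,0,0]},{"travel":[0,0,0],"rot":[0,0,0]},{"travel":[0,0,0],"rot":[0,0,0]}]'
```

```text
time: 42.45
position: [0.5918, -0.2072, 0.1314]
ee_rot: [[1.0, 0.0, -0.0], [0.0, -1.0, 0.001], [-0.0, -0.001, -1.0]]
contact_force: [0.8, 0.6, -2.1]
opening: 0.404
time: 43.25
position: [0.6121, -0.0833, 0.0823]
ee_rot: [[1.0, -0.001, -0.008], [-0.001, -1.0, 0.0], [-0.008, -0.0, -1.0]]
contact_force: [-0.7, 0.0, -1.3]
opening: 0.404
time: 43.85
position: [0.6167, -0.0823, 0.0589]
ee_rot: [[1.0, 0.001, 0.001], [0.001, -1.0, -0.0], [0.001, 0.0, -1.0]]
contact_force: [0.1, -0.9, -1.3]
opening: 0.401
```

```bash
python3 -m pendant '[{"travel":[0,-0.0008,-0.003],"rot":[0,0,0]},{"travel":[0,0,-0.0015],"rot":[0,0,0]},{"travel":[0,0,0],"rot":[0,0,0]},{"travel":[0,0,0],"rot":[0,0,0]}]'
python3 - <<'E'
from h import *
im=grab_frame("side"); cv2.imwrite("pics/s18.png",cv2.resize(im[130:220,290:410,::-1],None,fx=6,fy=6,interpolation=cv2.INTER_CUBIC))
o=cv2.imread("pics/side0.png"); cv2.imwrite("pics/s18o.png",cv2.resize(o[130:220,290:410],None,fx=6,fy=6,interpolation=cv2.INTER_CUBIC))
E
```

```text
time: 44.25
position: [0.6159, -0.0832, 0.0537]
ee_rot: [[1.0, 0.001, -0.0], [0.001, -1.0, 0.0], [-0.0, -0.0, -1.0]]
contact_force: [-0.4, -0.0, -1.5]
opening: 0.403
```

View pics/s18.png

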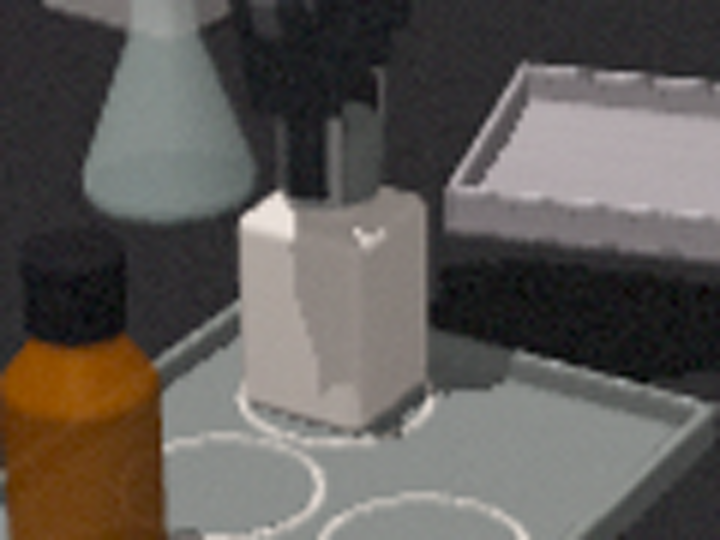

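View pics/s18o.png

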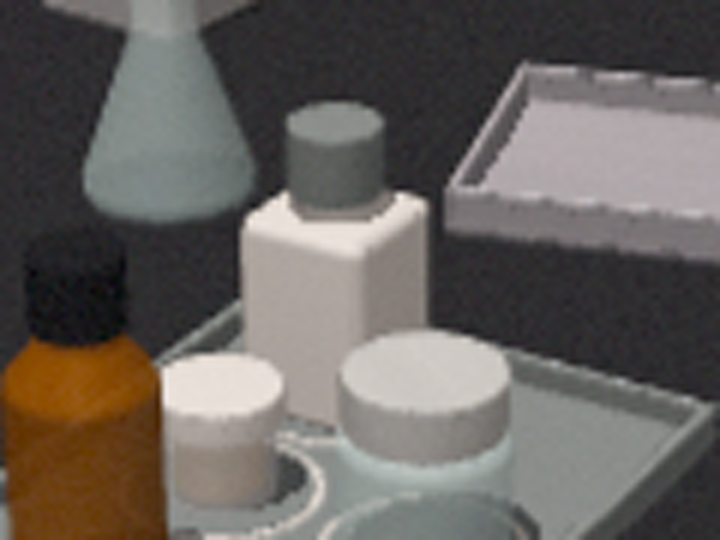

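Square bottle matches its start columns (240–428) over the ring. Step down to contact.

```bash
python3 -m pendant '[{"travel":[0,0,-0.001],"rot":[0,0,0]},{"travel":[0,0,0],"rot":[0,0,0]}]'; python3 -m pendant '[{"travel":[0,0,-0.0008],"rot":[0,0,0]},{"travel":[0,0,0],"rot":[0,0,0]}]'
```

```text
time: 44.5
position: [0.6161, -0.0832, 0.0528]
ee_rot: [[1.0, 0.001, 0.0], [0.001, -1.0, 0.0], [0.0, -0.0, -1.0]]
contact_force: [0.4, -0.0, -1.2]
opening: 0.406
time: 44.7
position: [0.6163, -0.0832, 0.0528]
ee_rot: [[1.0, 0.001, 0.0], [0.001, -1.0, -0.0], [0.0, 0.0, -1.0]]
contact_force: [-0.8, -0.0, 3.6]
opening: 0.406
```

```bash
python3 -m pendant '[{"travel":[0,0,0],"rot":[0,0,0]},{"travel":[0,0,0],"rot":[0,0,0]},{"travel":[0,0,0],"rot":[0,0,0]},{"travel":[0,0,0],"rot":[0,0,0]},{"travel":[0,0,0.015],"rot":[0,0,0]},{"travel":[0,0,0.03],"rot":[0,0,0]},{"travel":[0,0,0.025],"rot":[0,0,0]},{"travel":[-0.012,-0.013,0.01],"rot":[0,0,0]}]' 0.0854; python3 -m pendant '[{"travel":[-0.022,-0.024,0],"rot":[0,0,0]},{"travel":[-0.03,-0.032,0],"rot":[0,0,0]},{"travel":[-0.03,-0.032,0],"rot":[0,0,0]},{"travel":[-0.03,-0.032,0],"rot":[0,0,0]},{"travel":[-0.03,-0.032,0],"rot":[0,0,0]},{"travel":[-0.03,-0.032,0],"rot":[0,0,0]},{"travel":[-0.025,-0.026,0],"rot":[0,0,0]},{"travel":[-0.015,-0.016,-0.01],"rot":[0,0,0]}]';  python3 -m pendant '[{"travel":[-0.006,-0.008,-0.03],"rot":[0,0,0]},{"travel":[0,0,-0.025],"rot":[0,0,0]},{"travel":[0,0,-0.01],"rot":[0,0,0]},{"travel":[0,0,0],"rot":[0,0,0]},{"travel":[0,0,0],"rot":[0,0,0]},{"travel":[0,0,0],"rot":[0,0,0]}]'
python3 - <<'E'
from h import *
im=grab_frame("side"); cv2.imwrite("pics/s19.png",cv2.resize(im[60:260,240:500,::-1],None,fx=3,fy=3))
im=grab_frame("wrist"); cv2.imwrite("pics/w19.png",im[:,:,::-1])
E
```

```text
time: 45.5
position: [0.608, -0.0933, 0.1366]
ee_rot: [[1.0, 0.006, 0.009], [0.006, -1.0, 0.001], [0.009, -0.001, -1.0]]
contact_force: [0.9, 0.3, 0.3]
opening: 0.997
time: 46.3
position: [0.3882, -0.3264, 0.1231]
ee_rot: [[1.0, -0.005, 0.0], [-0.005, -1.0, -0.003], [0.0, 0.003, -1.0]]
contact_force: [-0.3, 1.4, -0.3]
opening: 1.001
time: 46.9
position: [0.3873, -0.3307, 0.0584]
ee_rot: [[1.0, 0.002, 0.002], [0.002, -1.0, -0.002], [0.002, 0.002, -1.0]]
contact_force: [-0.3, -0.2, 0.5]
opening: 0.999
```

View pics/s19.png

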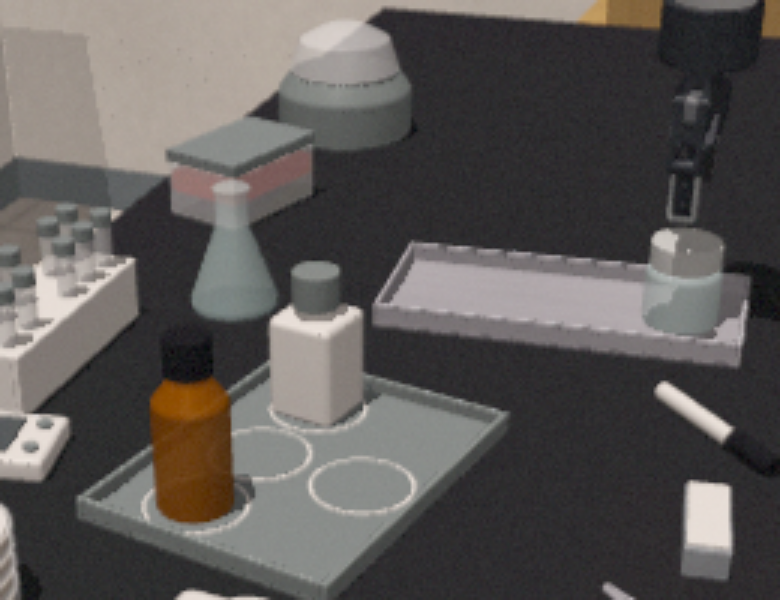

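View pics/w19.png

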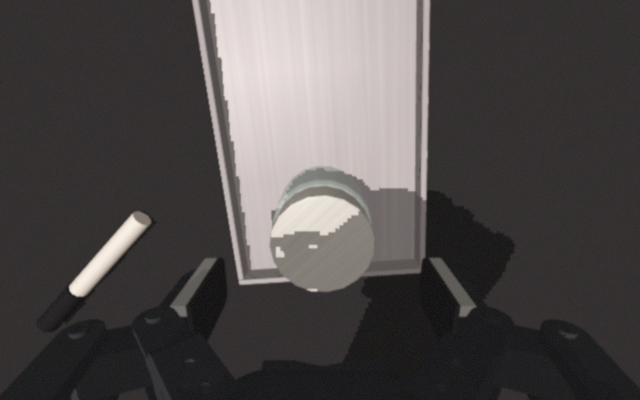

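Square bottle stands back on its ring. Jar lid at (323,242), centred. Descend 0.048 and grip.

```bash
python3 -m pendant '[{"travel":[-0.001,0.0005,-0.012],"rot":[0,0,0]},{"travel":[0,0,-0.018],"rot":[0,0,0]},{"travel":[0,0,-0.012],"rot":[0,0,0]},{"travel":[0,0,-0.006],"rot":[0,0,0]},{"travel":[0,0,0],"rot":[0,0,0]},{"travel":[0,0,0],"rot":[0,0,0]},{"travel":[0,0,0],"rot":[0,0,0]}]';python3 -m pendant '[{"travel":[0,0,0],"rot":[0,0,0]},{"travel":[0,0,0],"rot":[0,0,0]},{"travel":[0,0,0],"rot":[0,0,0]},{"travel":[0,0,0],"rot":[0,0,0]},{"travel":[0,0,0],"rot":[0,0,0]},{"travel":[0,0,0],"rot":[0,0,0]}]' 0.04
```

```text
time: 47.7
position: [0.3856, -0.3301, 0.0096]
ee_rot: [[1.0, 0.001, 0.001], [0.001, -1.0, -0.001], [0.001, 0.001, -1.0]]
contact_force: [-0.7, -0.1, -0.4]
opening: 0.996
time: 48.3
position: [0.3858, -0.3304, 0.0099]
ee_rot: [[1.0, 0.001, 0.001], [0.001, -1.0, -0.001], [0.001, 0.001, -1.0]]
contact_force: [-1.3, -0.7, 6.0]
opening: 0.657
```

```bash
python3 -m pendant '[{"travel":[0,0,0.006],"rot":[0,0,0]},{"travel":[0,0,0.016],"rot":[0,0,0]},{"travel":[0,0,0.025],"rot":[0,0,0]},{"travel":[0.002,0.005,0.02],"rot":[0,0,0]},{"travel":[0.006,0.014,0.003],"rot":[0,0,0]},{"travel":[0.012,0.025,0],"rot":[0,0,0]},{"travel":[0.016,0.034,0],"rot":[0,0,0]},{"travel":[0.016,0.034,0],"rot":[0,0,0]}]'; python3 -m pendant '[{"travel":[0.016,0.034,0],"rot":[0,0,0]},{"travel":[0.016,0.034,0],"rot":[0,0,0]},{"travel":[0.016,0.034,0],"rot":[0,0,0]},{"travel":[0.016,0.034,0],"rot":[0,0,0]},{"travel":[0.016,0.034,0],"rot":[0,0,0]},{"travel":[0.015,0.030,0],"rot":[0,0,0]},{"travel":[0.010,0.021,0],"rot":[0,0,0]},{"travel":[0.005,0.009,-0.01],"rot":[0,0,0]}]'; python3 -m pendant '[{"travel":[0.001,0.001,-0.02],"rot":[0,0,0]},{"travel":[0,0,-0.015],"rot":[0,0,0]},{"travel":[0,0,-0.01],"rot":[0,0,0]},{"travel":[0,0,-0.004],"rot":[0,0,0]},{"travel":[0,0,0],"rot":[0,0,0]},{"travel":[0,0,0],"rot":[0,0,0]},{"travel":[0,0,0],"rot":[0,0,0]}]'
```

```text
time: 49.1
position: [0.4361, -0.2166, 0.0784]
ee_rot: [[1.0, -0.001, -0.001], [-0.001, -1.0, 0.001], [-0.001, -0.001, -1.0]]
contact_force: [0.6, -0.0, -1.6]
opening: 0.665
time: 49.9
position: [0.5485, 0.0163, 0.0696]
ee_rot: [[1.0, 0.005, 0.003], [0.005, -1.0, 0.002], [0.003, -0.002, -1.0]]
contact_force: [0.7, 0.7, -2.0]
opening: 0.661
time: 50.6
position: [0.5489, 0.0132, 0.0209]
ee_rot: [[1.0, 0.0, 0.002], [0.0, -1.0, 0.0], [0.002, -0.0, -1.0]]
contact_force: [-0.3, -0.3, -1.9]
opening: 0.659
```

```bash
python3 -m pendant '[{"travel":[0,0,-0.005],"rot":[0,0,0]},{"travel":[0,-0.0005,-0.0035],"rot":[0,0,0]},{"travel":[0,0,0],"rot":[0,0,0]},{"travel":[0,0,0],"rot":[0,0,0]}]'
python3 - <<'E'
from h import *
im=grab_frame("side"); cv2.imwrite("pics/s20.png",cv2.resize(im[150:240,290:410,::-1],None,fx=6,fy=6,interpolation=cv2.INTER_CUBIC))
o=cv2.imread("pics/side0.png"); cv2.imwrite("pics/s20o.png",cv2.resize(o[150:240,290:410],None,fx=6,fy=6,interpolation=cv2.INTER_CUBIC))
E
```

```text
time: 51.0
position: [0.5478, 0.0128, 0.0113]
ee_rot: [[1.0, 0.001, -0.0], [0.001, -1.0, -0.0], [-0.0, 0.0, -1.0]]
contact_force: [-0.7, 0.5, -2.2]
opening: 0.656
```

View pics/s20.png

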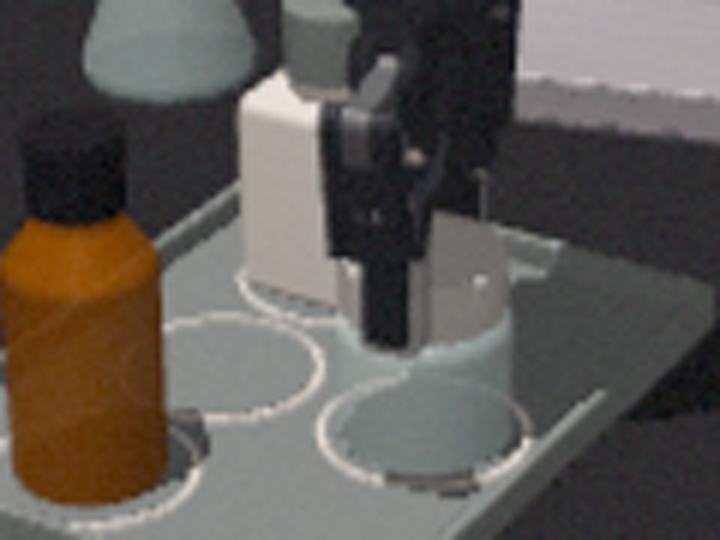

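View pics/s20o.png

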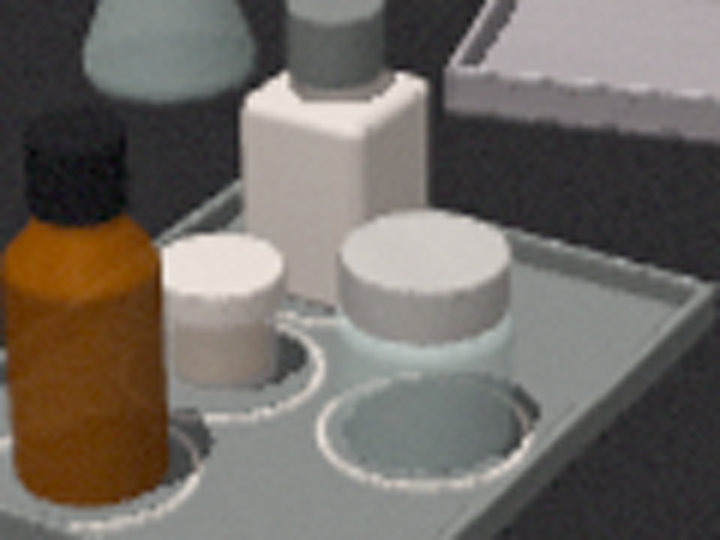

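Jar matches its start outline (338–512 cols). Touch down, release, and withdraw.

```bash
python3 -m pendant '[{"travel":[0,0,-0.001],"rot":[0,0,0]},{"travel":[0,0,0],"rot":[0,0,0]}]'; python3 -m pendant '[{"travel":[0,0,-0.0008],"rot":[0,0,0]},{"travel":[0,0,0],"rot":[0,0,0]}]'
```

```text
time: 51.25
position: [0.5482, 0.0129, 0.011]
ee_rot: [[1.0, 0.001, 0.0], [0.001, -1.0, -0.0], [0.0, 0.0, -1.0]]
contact_force: [-1.9, 0.3, 2.4]
opening: 0.661
time: 51.45
position: [0.5483, 0.0128, 0.011]
ee_rot: [[1.0, 0.001, 0.0], [0.001, -1.0, -0.0], [0.0, 0.0, -1.0]]
contact_force: [-3.0, -0.7, 7.8]
opening: 0.661
```

```bash
python3 -m pendant '[{"travel":[0,0,0],"rot":[0,0,0]},{"travel":[0,0,0],"rot":[0,0,0]},{"travel":[0,0,0],"rot":[0,0,0]},{"travel":[0,0,0],"rot":[0,0,0]},{"travel":[0,0,0.015],"rot":[0,0,0]},{"travel":[0,0,0.03],"rot":[0,0,0]},{"travel":[0,0,0.04],"rot":[0,0,0]},{"travel":[0,0,0.045],"rot":[0,0,0]}]' 0.0854; python3 -m pendant '[{"travel":[-0.01,0,0.045],"rot":[0,0,0]},{"travel":[-0.03,-0.01,0.02],"rot":[0,0,0]},{"travel":[-0.03,-0.03,0],"rot":[0,0,0]},{"travel":[-0.02,-0.04,0],"rot":[0,0,0]},{"travel":[0,-0.045,0],"rot":[0,0,0]},{"travel":[0,-0.045,0],"rot":[0,0,0]},{"travel":[0,-0.045,0],"rot":[0,0,0]},{"travel":[0,-0.045,0],"rot":[0,0,0]}]'; python3 -m pendant '[{"travel":[0,-0.045,0],"rot":[0,0,0]},{"travel":[0,-0.03,0],"rot":[0,0,0]},{"travel":[0,-0.015,0],"rot":[0,0,0]},{"travel":[0,0,0],"rot":[0,0,0]},{"travel":[0,0,0],"rot":[0,0,0]}]'
python3 - <<'E'
from h import *
for n in ("side","top"):
    im=grab_frame(n); cv2.imwrite(f"pics/{n}_end.png",im[:,:,::-1])
im=cv2.imread("pics/top_end.png"); cv2.imwrite("pics/rack_end.png",cv2.resize(im[140:255,240:385],None,fx=5,fy=5,interpolation=cv2.INTER_CUBIC))
cv2.imwrite("pics/bal_end.png",cv2.resize(im[185:305,130:235],None,fx=4,fy=4,interpolation=cv2.INTER_CUBIC))
E
```

```text
time: 52.25
position: [0.5469, 0.0129, 0.1409]
ee_rot: [[1.0, 0.001, -0.002], [0.001, -1.0, 0.0], [-0.002, -0.0, -1.0]]
contact_force: [1.0, -0.2, 0.1]
opening: 1.0
time: 53.05
position: [0.458, -0.2487, 0.2061]
ee_rot: [[1.0, 0.001, 0.002], [0.001, -1.0, -0.001], [0.002, 0.001, -1.0]]
contact_force: [0.2, -0.1, -0.5]
opening: 1.004
time: 53.55
position: [0.4586, -0.335, 0.2049]
ee_rot: [[1.0, 0.003, 0.0], [0.003, -1.0, 0.002], [0.0, -0.002, -1.0]]
contact_force: [0.0, 0.6, -0.3]
opening: 1.004
```

View pics/top_end.png

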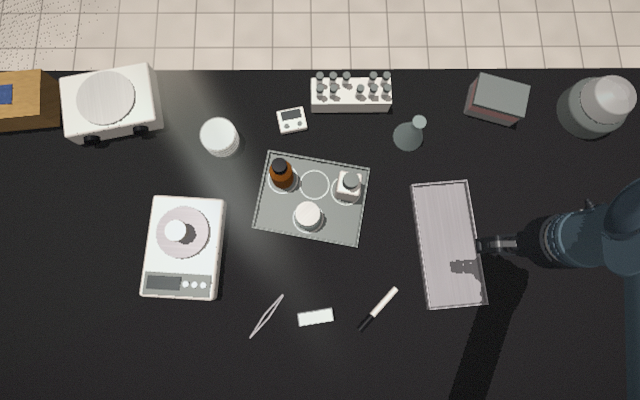

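View pics/rack_end.png

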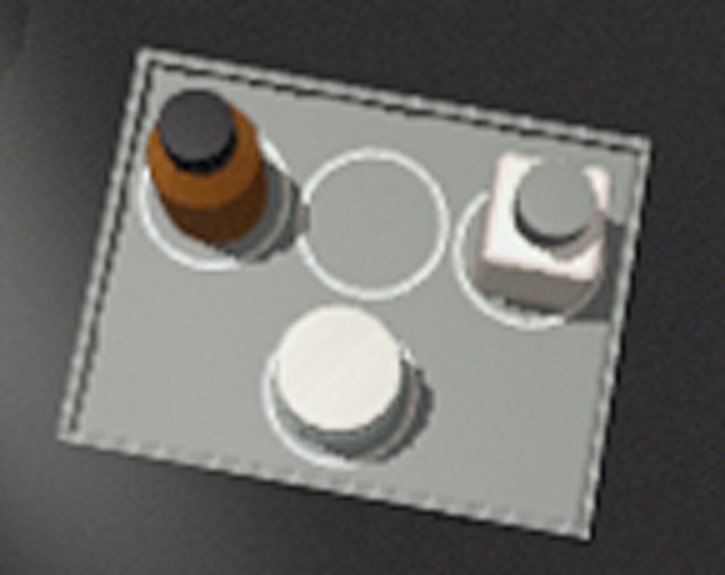

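View pics/bal_end.png

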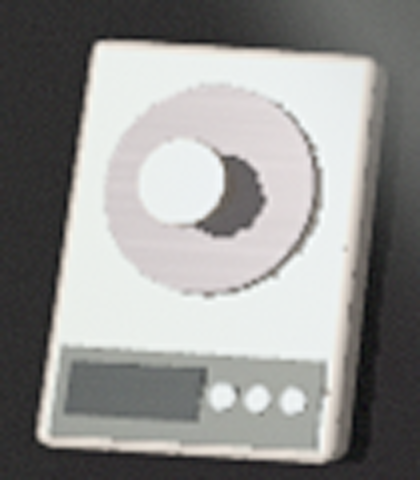

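View pics/side_end.png

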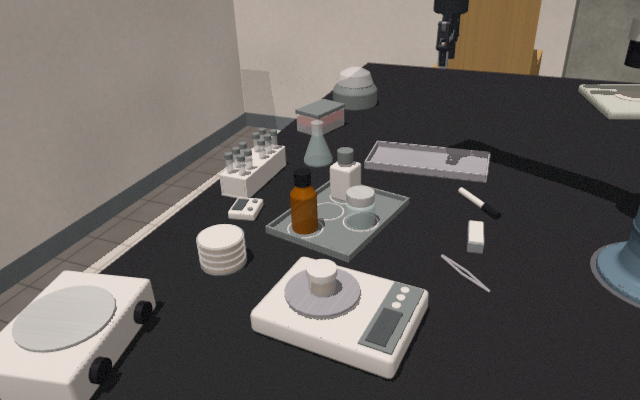

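```bash
python3 - <<'E'
from h import *
f=lambda p:((p[0]+.5)/4-.5+130,(p[1]+.5)/4-.5+185)
print("lid@.098",back("top",f((181,182)),.098),"pan",back("top",f((211,189)),.055))
print(proj("side",(.5115,.3015,.098)))
o=cv2.imread("pics/side_end.png");cv2.imwrite("pics/pe.png",cv2.resize(o[250:350,250:400],None,fx=5,fy=5,interpolation=cv2.INTER_CUBIC))
E
```

```text
lid@.098 [0.5102 0.3022 0.098 ] pan [0.5104 0.3001 0.055 ]
[[321.2933 267.549 ]]
```

View pics/pe.png

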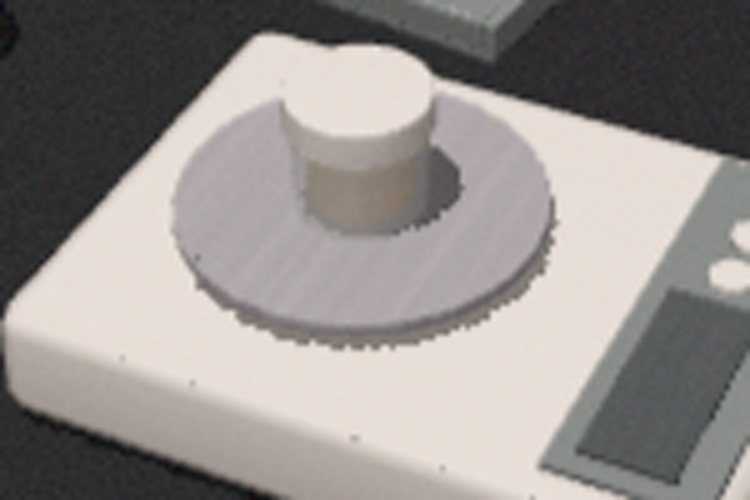

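The pot stands within about 2 mm of the pan's centre, everything is upright, and the arm is clear. Handing in.

```bash
python3 - <<'E'
from workcell import order
print(order.close_job())
E
```

```text
the job is handed in; nothing more can be done
None
```

The job is done and handed in, finished at about 54 s of the 131 s allowed. I moved the square bottle, amber bottle and jar into the side tray, then set the pot on the balance pan. I then put the amber bottle, the square bottle and the jar back on their own rings.

**Last checks:**
- **Rack:** in the final top and side views all three stand upright on their original rings, within about 1 mm of where they started.
- **Pot:** it stands upright on the pan, about 2 mm from its centre by the top camera.
- **Bystanders:** the flask and dishes look unmoved.
- **Handling:** everything was lowered in small steps until the wrist force showed contact, at most about 8 N. At hand-in the gripper was open and about 0.2 m above the now empty tray, touching nothing.

**What disagreed:**
- **Fingertip position:** the fingertips sit about 40 mm behind the TCP that the state reports. The first grasp at the square bottle therefore closed on air just above its cap, without contact, and I corrected for the offset from then on.
- **Pan centre:** the three cameras' estimates differed by up to about 3 mm, so I used a value between them.

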